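# Drift the stuck clevis pin out of its sloping joint

## Task

The pin in the clevis joint on the drive stand is stuck. Slide the keeper plate fully aside and leave it open, take the thin drift punch from the wooden rest, put its shank into the bore from the far, upper side and drive the pin right through until it drops into the catch tray below. Then lay the punch back, level, in its empty pair of notches on the rest and let go, leaving the thick drift and the other things on the bench where they are.

Things in the scene. Friction and masses are not known exactly. Their poses are not given: they have to be found in the camera images.
- drive_stand: fixed steel stand, 190 mm long, 145 mm high, base 76 x 100 mm, with an aluminium catch tray (110 x 110 mm outside, walls 28 mm high, 4 mm thick) on its near (-x) side. Origin on the bench below the joint, z up; the joint's far, upper side looks to +x. A flat link arm of the joint sticks out to +y, 110 mm from the middle, at 105 mm height.
- clevis: the clevis joint fixed on the stand: two painted lugs, 44 mm wide, and a steel eye between, with one straight round bore, 16 mm diameter, 72 mm long, sloping 30 deg down from far to near side. Origin: centre of the far, upper mouth, 124 mm above the bench. +z along the bore, outward and up; drive along -z. -x points up across the bore (lug tops 18 mm above its axis), y level.
- bore_exit (a point): centre of the bore's near, lower mouth, above the catch tray, 88 mm above the bench. 10 mm inside it a small spring plunger in the top of the near lug presses on the pin and holds it stuck.
- keeper (a joint): slide of the steel keeper plate (4 mm thick, 23 x 30 mm) that covers the far mouth of the bore: 0 = closed over the mouth, grows to 0.034 m = fully open as it slides along the clevis' -y; stiff, about 3 N, stays where it is left. Above 0.026 the punch passes.
- keeper_tab (a point): grip point of the keeper's upright tab (10 mm thick along the clevis' y, 8 mm along z). The tab rises along the clevis' -x from the plate; its top is 8 mm above this point, which is 42 mm above the bore axis, 24 mm above the lug tops, and 9 mm out from the far mouth.
- pin: the stuck steel pin, 14 mm diameter, 66 mm long, 90 g, grooved near its lower end. Origin at its middle, z along it. At the start it is wholly in the bore: far end 6 mm deep (z = -6 mm in the clevis frame), near end flush. It resists with about 7 to 15 N along the bore until its rear end is about 67 mm deep; then it tips out by itself.
- drift_rest: fixed wooden rest, base 84 x 140 mm, 8 mm thick: two cross walls 10 mm thick, centred at x = -30 and +30 mm, top 47 mm high, each with two notches 22 mm wide, centred at y = -40 and +40 mm, floor 36 mm above the bench. A drift lies along x in a pair of notches, shank to -x. Origin: centre of the underside, z up.
- punch: the thin drift punch, 220 g: square steel handle 16 x 16 x 84 mm, thin round shank 9 mm diameter, 85 mm long; 175 mm overall. Origin: centre of the handle; x along it, the shank points to -x and ends at x = -127 mm; z up as it lies. It starts in one of the two pairs of notches, handle centre 44 mm above the bench; balance point 17 mm from the origin toward the tip.
- punch_tip (a point): centre of the end face of the thin punch's shank
- thick_drift: the other drift, same square handle but a thick shank of 20 mm diameter, too thick for the bore; origin, axes and height as the punch's; lies in the other pair of notches and stays there
- tray (a point): centre of the catch tray's inner floor, 4 mm above the bench; axes as the stand's. Inside: 102 x 102 mm.
- glue_bottle: bystander: standing glue bottle, 44 mm thick, 146 mm high; origin under its centre
- screw_carton: bystander: small standing carton, 49 x 66 mm, 86 mm high; origin under its centre
- white_cup: bystander: white cup, 70 mm wide, 88 mm high; origin under its centre
- tape_roll: bystander: roll of black tape lying flat, 65 mm wide, 19 mm high
- tape_measure: bystander: tape measure, 43 x 86 mm, 66 mm high
- gear_casting: bystander: grey gear housing, 76 x 111 mm, 46 mm high

How it is judged:
By the outcome, as a careful person would: the job done as asked, in the order asked, and still so for the second after the job is handed in, with the robot touching nothing.
It also fails if it takes over 72 s, if anything falls off the work surface, if the arm or the gripper's body presses on something with over 40 N, if the wrist force passes 120 N, or if a joint passes its speed limit or range.

## Robot

A 6-joint arm with a two-finger parallel gripper is mounted at the origin on a cart in front of the work surface, level with it; the furniture and walls round the work are solid. World frame = base frame: x ahead of the robot, y to its left, z up, the work surface at z = 0. Lengths are in m, angles in rad, forces in N, time in s.
With the tool pointing down it reaches from about 0.375 to 0.9 m from the base axis. Payload 3.1 kg.
Tool frame: the origin (TCP) lies on the mounting face of the last link; the fingertips stand 182 mm ahead of it and the grasp point (between the pads) lies 164 mm ahead of it; z points along the fingers, y is the direction in which the jaws open and shut (so a half turn about z gives the same grasp; the last joint's range is limited). The gripper opens to 87 mm and grips with 3 to 60 N. Pads are 19 mm wide; open, the fingers measure 117 mm over their backs; the gripper's body (75 mm by 190 mm) begins 51 mm behind the grasp point.
Start: joints at [1.141, 0.527, 1.433, -0, 1.181, -0.178], TCP at [0.155, 0.605, 0.405] pointing down, gripper open.
Joint ranges: [-3.08, 3.08], [-0.75, 2.2], [0.22, 2.44], [-1.43, 4.57], [0, 2.65], [-2.85, 2.85]. Speed limits (rad/s): [2.79, 2.79, 3.14, 3.14, 3.14, 3.14].

## Interface

Orientations are given as a unit quaternion [x, y, z, w].
In Python, from rig import robot, camera, camera_model gives the robot as it stands.
- The arm moves only by the tool drive_tool, never from a script. Its argument "plan" is a list that holds one entry, the list of rows, each a list of 6 numbers: the shift along the world's x, y, z in units of 2.5 cm (1.0 is 2.5 cm), then the turn, a rotation vector about the world's x, y, z in units of 6 degrees (1.0 is 6 degrees). A call has 1 to 8 rows; each row shifts and turns the commanded pose from where the row before left it; what a row does not reach is not made up. A row lasts 1/8 s, in which the tool goes at most 62.5 mm and 10.7 degrees, less where a joint would pass 70% of its speed; a pose out of reach is approached as far as the arm can. A call with a number of a shift or a turn outside -1 to 1 is refused whole. A call with a gripper value outside its range is refused whole. "grip" is the closure, from 0 (fully open) to 1 (shut), set as the call begins (left out, the last holds). The fingers move at their own pace and stop on an object; "force" is the grip in N (left out, the last holds). Time passes only in rows, so rows that do not move let the fingers close. It gives the time, the measured TCP pose, the force and the opening at its end, in the units of the state.
- robot.get_obs(): the state, without advancing time (a new reading comes with each control period).
- camera(name): name is "scene" or "top"; returns the picture (384x512x3 uint8, red, green, blue); there is no depth.
- camera_model(name): a dict with "K" (3x3 intrinsics, pixels), "world_to_cam" (4x4, takes a point from world to camera coordinates). Camera axes: x right, y up, looking along -z (the intrinsics and any distortion apply to the point x, -y, -z); pixel columns grow to the right and rows downward; lengths in m; the calibration is good to about 2 mm. A picture is of the moment at which its call begins. camera_model takes no time and is no camera call.
- robot.hand_in(): hands the job in, once; it reports no verdict.
The state is a dict: "time": time; "q": joint angles; "joint_velocities": joint speeds; "joint_torque": joint torques, N m; "position": TCP position; "tool_rot": TCP orientation; "ft_force": force on the tool from outside, world axes, zero at the start; "moment": the same for the moment, N m; "grip_width": finger opening in m.
Only numpy, scipy, OpenCV 4.12 (cv2) and the standard library are available. Lean on these libraries where they do the work, as an engineer would, in place of code of your own. Each camera call takes 0.05 s, during which the arm holds its last target.

## Working session

There is one attempt and no reset: what is moved stays moved. The work goes in short steps, Python scripts to look and compute and a tool call to move; the robot and the scene stay as the last step left them, time stands still between calls to the robot, and variables do not carry over. Pictures are saved under pics/ and viewed, and the job is handed in when it is done.

Besides the shell and the picture viewer there is one more tool, called after "Call:" in YAML: its name, and indented under it one key for each argument. drive_tool: Moves the arm, as the interface text tells. Shifts and turns lie within -1 to 1; 1 stands for 2.5 cm of shift or 6 degrees of turn. Its arguments: {"type":"object","properties":{"plan":{"type":"array","items":{"type":"array","items":{"type":"array","items":{"type":"number","minimum":-1,"maximum":1}}}},"grip":{"type":"number"},"force":{"type":"number"}},"required":["plan"]}

```bash
ls -la; mkdir -p pics
python3 - <<'E'
from rig import robot,camera,camera_model
import cv2,numpy as np
print(robot.get_obs())
for n in("scene","top"):
    im=camera(n); cv2.imwrite(f"pics/{n}0.png",im[:,:,::-1]); m=camera_model(n); print(n,m)
E
```

```text
total 12
drwxr-xr-x  3 agent agent 4096 Dec  7 15:12 .
drwxr-xr-x 23 root  root  4096 Dec  7 15:12 ..
drwxr-xr-x  2 agent agent 4096 Dec  7 15:12 pics
{'time': 0.0, 'q': array([ 1.14153617e+00,  5.28496510e-01,  1.43387007e+00, -2.49448691e-05,
        1.18141375e+00, -1.78509853e-01]), 'joint_velocities': array([-0.00039069, -0.00066538, -0.00053985, -0.00079823, -0.00187742,
        0.00044492]), 'joint_torque': array([-1.84423741e-03, -4.40039241e+01, -1.76590419e+01,  6.30018348e-02,
        5.80154860e-02, -1.72903806e-04]), 'position': array([0.15492198, 0.60515321, 0.40376282]), 'tool_rot': array([ 1.25042162e-01,  9.92150826e-01, -1.04716993e-03, -3.16303110e-04]), 'ft_force': array([-0.17620263, -0.49619527,  0.62765082]), 'moment': array([-0.00461836,  0.03065807,  0.01914007]), 'grip_width': 0.08699329358314356}
scene {'K': array([[359.25059761,   0.        , 262.97344695],
       [  0.        , 359.25059761, 190.90914951],
       [  0.        ,   0.        ,   1.        ]]), 'world_to_cam': array([[-0.8782959 , -0.47809498, -0.00463678,  0.48510384],
       [ 0.363271  , -0.67359826,  0.64366106, -0.2797489 ],
       [-0.31085445,  0.56364047,  0.76529663, -1.1040673 ],
       [ 0.        ,  0.        ,  0.        ,  1.        ]])}
top {'K': array([[363.50233022,   0.        , 257.98492072],
       [  0.        , 363.50233022, 183.52403754],
       [  0.        ,   0.        ,   1.        ]]), 'world_to_cam': array([[ 0.01183687, -0.99977504, -0.01760017, -0.02688301],
       [ 0.98782516,  0.0089613 ,  0.15530986, -0.5893291 ],
       [-0.1551172 , -0.01922428,  0.98770901, -1.10681034],
       [ 0.        ,  0.        ,  0.        ,  1.        ]])}
```

View pics/scene0.png

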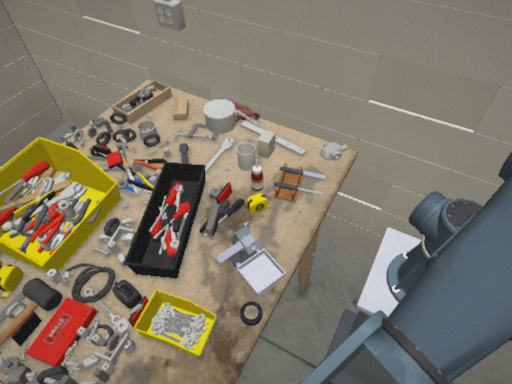

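View pics/top0.png

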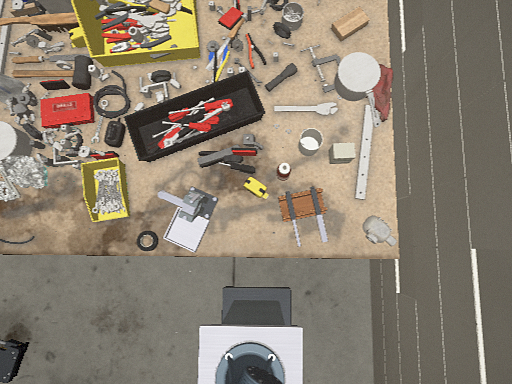

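Run:
```python
import cv2,numpy as np
t=cv2.imread("pics/top0.png"); s=cv2.imread("pics/scene0.png")
def c(im,x0,y0,w,h,k,n): cv2.imwrite(n,cv2.resize(im[y0:y0+h,x0:x0+w],None,fx=k,fy=k,interpolation=cv2.INTER_CUBIC))
c(t,150,175,80,80,7,"pics/tstand.png"); c(t,265,175,80,80,7,"pics/trest.png")
c(s,205,215,90,85,7-1,"pics/sstand.png"); c(s,260,150,80,60,8-1,"pics/srest.png")
```

```text
(no output)
```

View pics/tstand.png

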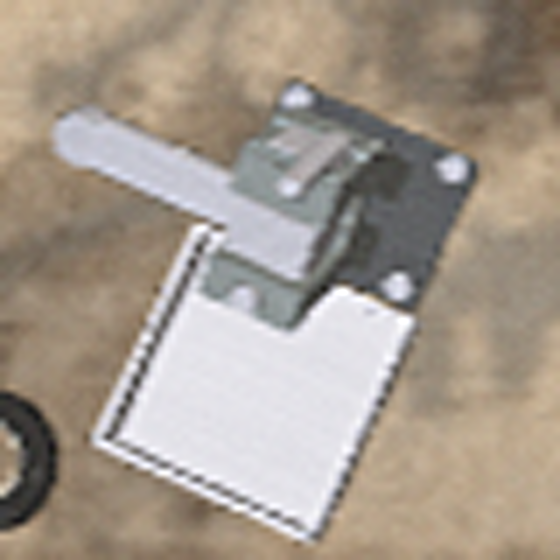

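View pics/trest.png

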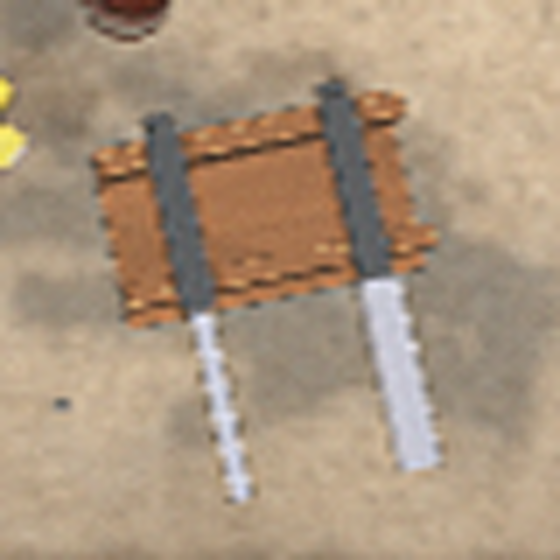

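View pics/sstand.png

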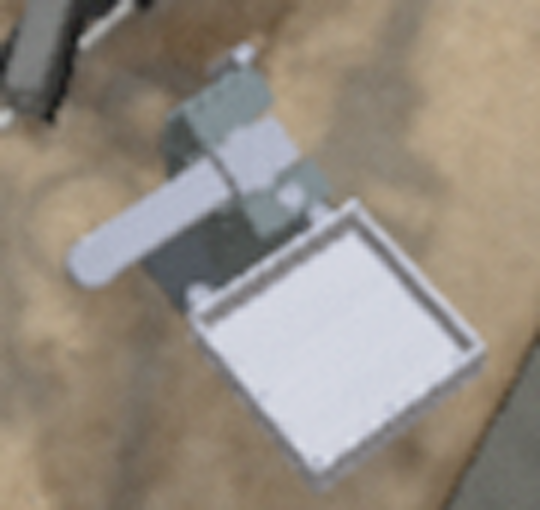

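View pics/srest.png

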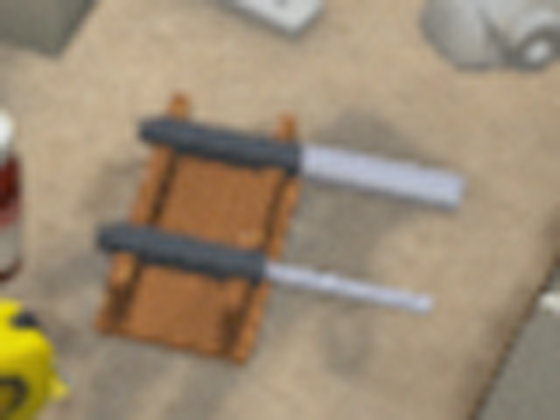

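```bash
cat > h.py <<'E'
import numpy as np,cv2
from scipy.optimize import least_squares
from scipy.spatial.transform import Rotation as R
from rig import robot,camera,camera_model
CM={n:camera_model(n) for n in("scene","top")}
def proj(n,P):
    m=CM[n];P=np.atleast_2d(P);c=P@m["world_to_cam"][:3,:3].T+m["world_to_cam"][:3,3]
    q=np.c_[c[:,0],-c[:,1],-c[:,2]]@m["K"].T
    return q[:,:2]/q[:,2:]
def T2(x,y,a,P):
    P=np.atleast_2d(P);c,s=np.cos(a),np.sin(a)
    return np.c_[x+c*P[:,0]-s*P[:,1],y+s*P[:,0]+c*P[:,1],P[:,2]]
def back(n,uv,z):
    m=CM[n];Rm=m["world_to_cam"][:3,:3];t=m["world_to_cam"][:3,3];K=m["K"]
    d=np.linalg.solve(K,[uv[0],uv[1],1]);d=Rm.T@np.array([d[0],-d[1],-d[2]]);o=-Rm.T@t
    return o+d*(z-o[2])/d[2]
def uc(x,y,k,x0,y0): return np.array([x0+(x+.5)/k-.5,y0+(y+.5)/k-.5])
def look(n,name,x0=0,y0=0,w=512,h=384,k=1,segs=()):
    im=camera(n)[:,:,::-1]
    out=cv2.resize(im[y0:y0+h,x0:x0+w],None,fx=k,fy=k,interpolation=cv2.INTER_CUBIC)
    cv2.imwrite(name,out)
E
python3 - <<'E'
from h import *
t=lambda x,y:uc(x,y,7,150,175); s=lambda x,y:uc(x,y,6,205,215)
obs=[("top",t(95,438),0),("top",t(316,540),1),("top",t(413,318),2),("top",t(197,228),3),
("scene",s(190,318),2),("scene",s(353,200),1) ,("scene",s(485,345),0),("scene",s(318,470),3)]
# print worldpoints
for n,uv,_ in obs: print(n,uv,back(n,uv,.028))
for uv in (t(290,78),t(478,165)): print('base far',back("top",uv,.008))
print('tip top',back("top",t(57,135),.11)); print('tip sc',back("scene",s(68,270),.105))
E
```

```text
top [163.14285714 237.14285714] [0.41804915 0.27751039 0.028     ]
top [194.71428571 251.71428571] [0.37400269 0.17561211 0.028     ]
top [208.57142857 220.        ] [0.47361247 0.13529822 0.028     ]
top [177.71428571 207.14285714] [0.51353186 0.23565162 0.028     ]
scene [236.25       267.58333333] [0.51522133 0.24019121 0.028     ]
scene [263.41666667 247.91666667] [0.47492174 0.13894936 0.028     ]
scene [285.41666667 272.08333333] [0.37522929 0.18174056 0.028     ]
scene [257.58333333 292.91666667] [0.41731193 0.28083481 0.028     ]
base far [0.58623993 0.19992901 0.008     ]
base far [0.5460597  0.11036024 0.008     ]
tip top [0.54546474 0.2778521  0.11      ]
tip sc [0.55480254 0.27905686 0.105     ]
```

```bash
cat > fit.py <<'E'
from h import *
t=lambda x,y:uc(x,y,7,150,175); s=lambda x,y:uc(x,y,6,205,215)
C=[[-.120,.055,.028],[-.120,-.055,.028],[-.010,-.055,.028],[-.010,.055,.028]]
obs=[("top",t(95,438),C[0]),("top",t(316,540),C[1]),("top",t(413,318),C[2]),("top",t(197,228),C[3]),
("scene",s(190,318),C[3]),("scene",s(353,200),C[2]) ,("scene",s(485,345),C[1]),("scene",s(318,470),C[0]),
("top",t(57,135),[0,.110,.106]),("scene",s(68,270),[0,.110,.105])]
for sel in (("top",),("scene",),("top","scene")):
    o=[q for q in obs if q[0] in sel]
    f=lambda p:np.concatenate([proj(n,T2(*p,P))[0]-uv for n,uv,P in o])
    r=least_squares(f,[.505,.183,-.4]); print(sel,r.x,np.degrees(r.x[2]),np.round(r.fun,1))
p=r.x
u=np.array([np.cos(np.pi/6),0,.5]) # bore outward z
up=np.array([-.5,0,np.cos(np.pi/6)]) # clevis -x
M=np.array([.0312,0,.124])
yv=np.array([0,1,0])
def box(c,ex,ey,ez,a,b,d):
    pts=[c+i*a*ex+j*b*ey+k*d*ez for i in(-1,1) for j in(-1,1) for k in(-1,1)]
    E=[(i,j) for i in range(8) for j in range(i+1,8) if bin(i^j).count('1')==1]
    return [(pts[i],pts[j]) for i,j in E]
segs=box(M-.036*u,u,yv,up,.036,.022,.018)+box(np.array([-.065,0,.014]),np.eye(3)[0],yv,np.eye(3)[2],.055,.055,.014)
segs+=box(np.array([.032,0,.004]),np.eye(3)[0],yv,np.eye(3)[2],.038,.05,.004)
ky=0.
segs+=box(M+.009*u+.038*up,u,yv,up,.004,.005,.012)
def over(n,im,x0,y0,k,p,segs,fn):
    big=cv2.resize(im,None,fx=k,fy=k,interpolation=cv2.INTER_CUBIC)
    for a,b in segs:
        q=(proj(n,T2(*p,np.array([a,b])))-[x0,y0]+.5)*k-.5
        q=np.round(q).astype(int); cv2.line(big,tuple(map(int,q[0])),tuple(map(int,q[1])),(0,255,0),1,cv2.LINE_AA)
    cv2.imwrite(fn,big)
if __name__=="__main__":
    tt=cv2.imread("pics/top0.png"); ss=cv2.imread("pics/scene0.png")
    a=tt[175:255,150:230]; b=ss[210:300,200:295]
    over("top",a,150,175,7,p,segs,"pics/ot.png"); over("scene",b,200,210,6,p,segs,"pics/os.png")
E
python3 fit.py
```

```text
('top',) [ 0.50432709  0.17999644 -0.40159627] -23.009771439801398 [-0.   0.9 -0.2  0.5  0.6  0.   0.4 -1.  -0.7 -0.5]
('scene',) [ 0.50592979  0.18254556 -0.4227584 ] -24.222272009491473 [-0.6 -1.4  0.6 -0.5  0.4  0.2 -0.7  0.   0.4  1.6]
('top', 'scene') [ 0.50524961  0.18132286 -0.41174934] -23.591499326958413 [-0.7  0.2 -1.1  0.2  0.1 -0.1  0.  -1.4 -0.  -1.5  0.8 -0.8  1.  -0.5
  0.2 -0.3 -1.  -1.1  1.   1.6]
```

```bash
python3 -c "
import cv2,numpy as np
a=cv2.imread('pics/ot.png');b=cv2.imread('pics/os.png');print(a.shape,b.shape)
"
```

```text
(560, 560, 3) (540, 570, 3)
```

View pics/ot.png

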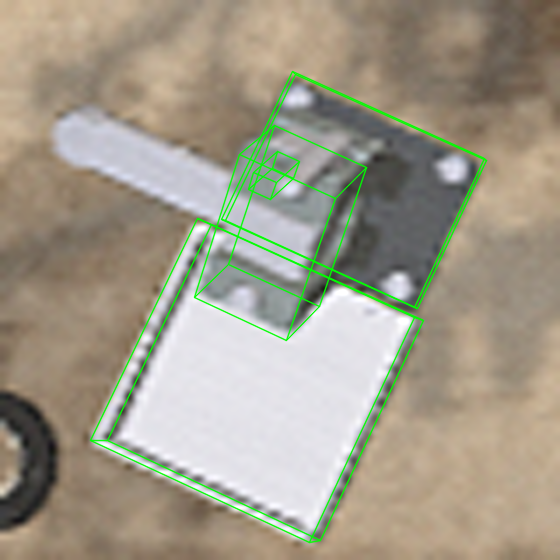

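View pics/os.png

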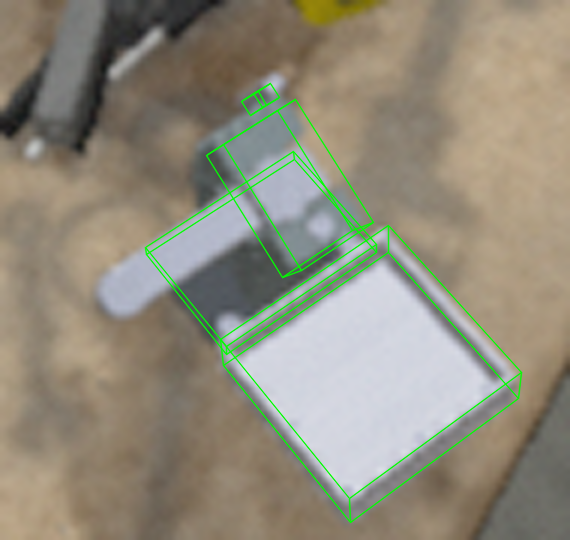

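```bash
cat > edge.py <<'E'
from h import *
from scipy.ndimage import map_coordinates,gaussian_filter
def edgefit(ims,segs,p0,free=None,rad=2.5,its=8,verbose=True,camoff=False):
    """segs: list (cam,a,b,sign) in object frame; sign: +1 brighter on left normal, -1 darker, 0 any"""
    g={n:gaussian_filter(cv2.cvtColor(im,cv2.COLOR_BGR2GRAY).astype(float),.6) for n,im in ims.items()}
    p=np.array(p0,float)
    for it in range(its):
        meas=[]
        for si,(n,a,b,sg) in enumerate(segs):
            a=np.array(a,float);b=np.array(b,float)
            for w in np.linspace(.08,.92,15):
                P=a+(b-a)*w; q=proj(n,T2(*p,P))[0]
                d=np.diff(proj(n,T2(*p,np.array([a,b]))),axis=0)[0]; nn=np.array([-d[1],d[0]])/np.linalg.norm(d)
                r=np.arange(-rad,rad+.01,.1)
                pr=map_coordinates(g[n],[q[1]+r*nn[1],q[0]+r*nn[0]],order=1)
                gr=np.gradient(pr,.1); v=gr*sg if sg else abs(gr)
                k=v.argmax()
                if v[k]<8 or k<2 or k>len(r)-3: continue
                # centroid around peak
                sl=slice(max(0,k-6),k+7); o=(v[sl].clip(0)*r[sl]).sum()/v[sl].clip(0).sum()
                meas.append((n,P,q+o*nn,nn,si))
        f=lambda p:np.array([(proj(n,T2(*p,P))[0]-m)@nn for n,P,m,nn,_ in meas])
        r=least_squares(f,p,loss="soft_l1",f_scale=.25); p=r.x
        rad=max(1.2,rad*.85)
    if verbose:
        res=f(p); si=np.array([m[4] for m in meas])
        print(np.round(p,4),np.round(np.degrees(p[2]),2),"n",len(meas),"med|res|",np.round(np.median(abs(res)),2))
        print({i:(int((si==i).sum()),round(float(np.median(res[si==i])),2)) for i in sorted(set(si))})
    return p
E
cat > e1.py <<'E'
from edge import *
ims={"top":cv2.imread("pics/top0.png"),"scene":cv2.imread("pics/scene0.png")}
z=.028
A=[-.120,.055,z];B=[-.120,-.055,z];Cc=[-.010,-.055,z];D=[-.010,.055,z]
a0=[-.120,.055,0];b0=[-.120,-.055,0];d0=[-.01,.055,0]
E1=[.070,.05,.008];E2=[.070,-.05,.008];E3=[-.006,-.05,.008]
top=[("top",A,B,0),("top",B,Cc,0),("top",A,D,0),("top",E1,E2,0),("top",E2,E3,0)]
sc=[("scene",b0,a0,0),("scene",B,Cc,0),("scene",D,A,0)]
for s in(top,sc,top+sc): edgefit(ims,s,[.5052,.1813,-.41])
E
python3 e1.py
```

```text
[ 0.5031  0.1818 -0.4173] -23.91 n 63 med|res| 0.16
{np.int64(0): (15, 0.13), np.int64(1): (15, -0.06), np.int64(2): (8, 0.31), np.int64(3): (13, -0.15), np.int64(4): (12, 0.07)}
[117.8524 -50.4354   2.2034] 126.25 n 0 med|res| nan
{}
[ 0.5035  0.1824 -0.4246] -24.33 n 96 med|res| 0.23
{np.int64(0): (14, 0.13), np.int64(1): (13, -0.42), np.int64(2): (14, -0.11), np.int64(3): (14, -0.26), np.int64(4): (12, 0.18), np.int64(5): (3, -0.32), np.int64(6): (14, 0.26), np.int64(7): (12, -0.6)}
  return _methods._mean(a, axis=axis, dtype=dtype,
  ret = ret.dtype.type(ret / rcount)
```

```bash
cat > o2.py <<'E'
from fit import *
p=[.5035,.1822,-.4185]
A=np.array
segs=[(A([0,0,.105]),A([0,.11,.105])),(M,M-.072*u),(M+.018*up+.022*yv,M+.018*up-.022*yv),(M-.072*u+.018*up+.022*yv,M-.072*u+.018*up-.022*yv),
 (M+.009*u+.018*up,M+.009*u+.050*up),(M+.018*up-.022*yv,M+.018*up-.022*yv-.072*u),(M+.018*up+.022*yv,M+.018*up+.022*yv-.072*u)]
tt=cv2.imread("pics/top0.png"); ss=cv2.imread("pics/scene0.png")
over("top",tt[185:230,155:220],155,185,12,p,segs,"pics/ot2.png"); over("scene",ss[215:265,205:275],205,215,11,p,segs,"pics/os2.png")
E
python3 o2.py
```

```text
('top',) [ 0.50432709  0.17999644 -0.40159627] -23.009771439801398 [-0.   0.9 -0.2  0.5  0.6  0.   0.4 -1.  -0.7 -0.5]
('scene',) [ 0.50592979  0.18254556 -0.4227584 ] -24.222272009491473 [-0.6 -1.4  0.6 -0.5  0.4  0.2 -0.7  0.   0.4  1.6]
('top', 'scene') [ 0.50524961  0.18132286 -0.41174934] -23.591499326958413 [-0.7  0.2 -1.1  0.2  0.1 -0.1  0.  -1.4 -0.  -1.5  0.8 -0.8  1.  -0.5
  0.2 -0.3 -1.  -1.1  1.   1.6]
```

View pics/ot2.png

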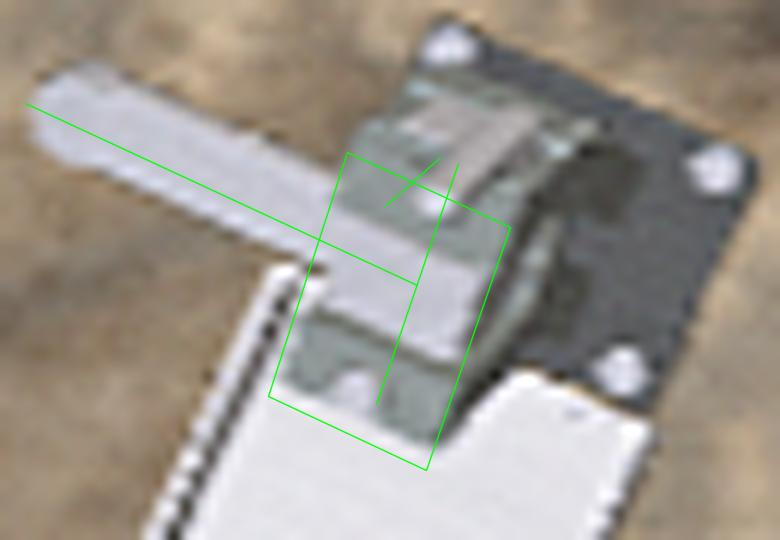

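View pics/os2.png

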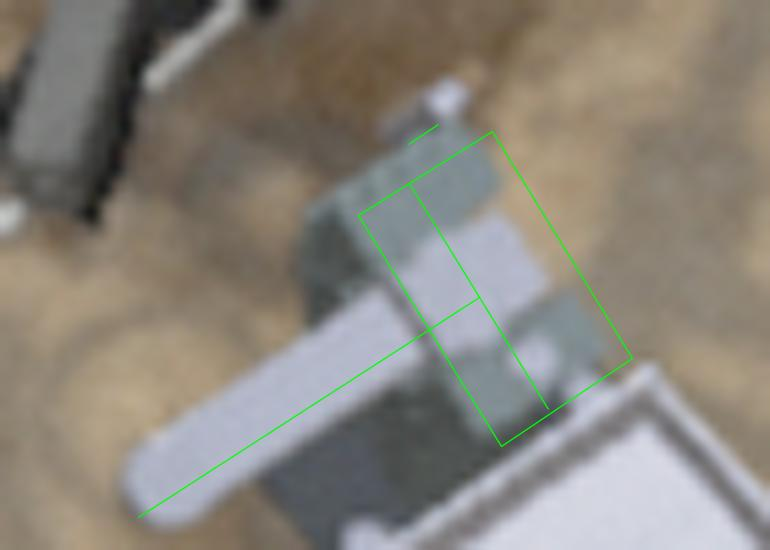

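```bash
cat > e2.py <<'E'
from fit import M,u,up,yv
from edge import *
ims={"top":cv2.imread("pics/top0.png"),"scene":cv2.imread("pics/scene0.png")}
N=M-.072*u+.018*up
ne=(N+.022*yv,N-.022*yv)
sr=(N-.022*yv,N-.022*yv+.02*u); sl=(N+.022*yv,N+.022*yv+.02*u)
L=[("top",*ne,0),("top",*sr,0),("scene",*ne,0),("scene",*sr,0),("scene",*sl,0)]
import edge
for y in (-.4173,-.4246):
  for S in (L[:2],L[2:],L):
    p0=np.array([.5035+.007*.91,.182-.007*.4,y])
    # fix yaw by strong prior
    o=edge.least_squares
    edge.least_squares=lambda f,p,**k:o(lambda q:np.r_[f(q),(q[2]-y)*3000],p,**k)
    edgefit(ims,S,p0,rad=2.); edge.least_squares=o
E
python3 e2.py | grep -v "('"
```

```text
0.2 -0.3 -1.  -1.1  1.   1.6]
[ 0.5061  0.1759 -0.4173] -23.91 n 28 med|res| 0.19
{np.int64(0): (15, -0.03), np.int64(1): (13, 0.02)}
[ 0.5094  0.1829 -0.4173] -23.91 n 27 med|res| 0.17
{np.int64(0): (12, 0.01), np.int64(2): (15, -0.01)}
[ 0.509   0.1824 -0.4173] -23.91 n 54 med|res| 0.26
{np.int64(0): (15, -0.08), np.int64(1): (11, -0.53), np.int64(2): (13, 0.03), np.int64(4): (15, 0.22)}
[ 0.506   0.1758 -0.4246] -24.33 n 28 med|res| 0.21
{np.int64(0): (15, -0.02), np.int64(1): (13, 0.02)}
[ 0.5092  0.1828 -0.4246] -24.33 n 27 med|res| 0.17
{np.int64(0): (12, 0.02), np.int64(2): (15, 0.01)}
[ 0.5089  0.1822 -0.4246] -24.33 n 54 med|res| 0.27
{np.int64(0): (15, -0.06), np.int64(1): (11, -0.53), np.int64(2): (13, -0.04), np.int64(4): (15, 0.2)}
```

```bash
sed -i 's/^p=.*/p=[.5082,.1803,-.419]/; s/segs=\[/segs=box(M+.009*u+.038*up,u,yv,up,.004,.005,.012)+[/' o2.py; python3 o2.py >/dev/null
```

```text
(no output)
```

View pics/ot2.png

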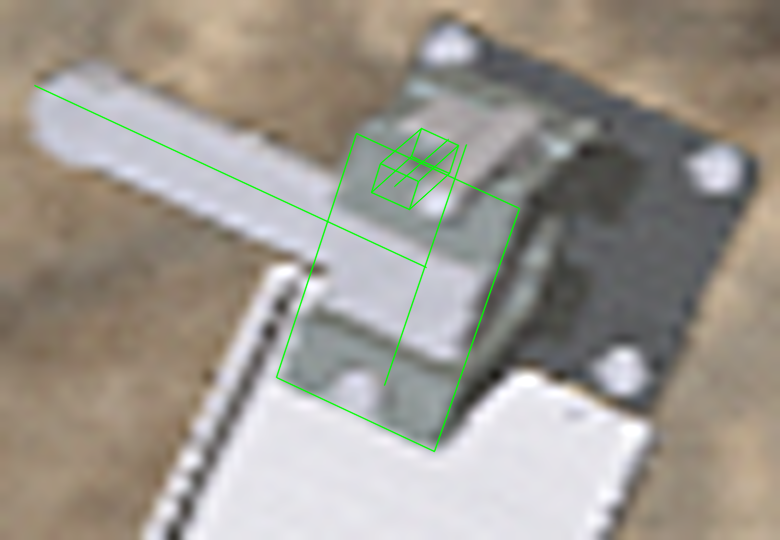

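View pics/os2.png

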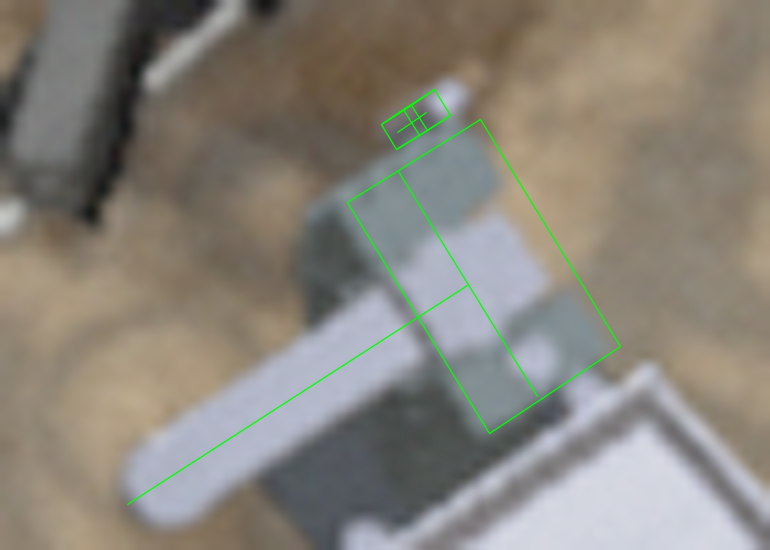

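```bash
cat >> h.py <<'E'
def tri(uvt,uvs):
    f=lambda X:np.r_[proj("top",X)[0]-uvt,proj("scene",X)[0]-uvs]
    r=least_squares(f,[.5,.2,.1]); return r.x,r.fun
E
python3 - <<'E' | tail -12
from h import *
X,e=tri(uc(437,205,12,155,185),uc(449,98,11,205,215)); print(X,e)
c,s=np.cos(-.419),np.sin(-.419); p=np.array([.5082,.1803])
def loc(X):
    d=X[:2]-p; return np.array([c*d[0]+s*d[1],-s*d[0]+c*d[1],X[2]])
l=loc(X); print("stand",l)
u=np.array([np.cos(np.pi/6),0,.5]);up=np.array([-.5,0,np.cos(np.pi/6)]);M=np.array([.0312,0,.124])
print("clevis up,y,z",(l-M)@up,l[1],(l-M)@u)
# plunger bump
X,e=tri(uc(355,388,12,155,185),uc(532,355,11,205,215)); l=loc(X);print(X,e,"plunger",(l-M)@up,l[1],(l-M)@u)
E
python3 - <<'E'
import cv2
t=cv2.imread("pics/top0.png");s=cv2.imread("pics/scene0.png")
cv2.imwrite("pics/a.png",cv2.resize(t[188:212,180:210],None,fx=24,fy=24,interpolation=cv2.INTER_NEAREST))
cv2.imwrite("pics/b.png",cv2.resize(s[218:242,228:258],None,fx=24,fy=24,interpolation=cv2.INTER_NEAREST))
E
```

```text
[0.51813848 0.16556443 0.16822334] [-0.13582097 -0.39504495  0.41982877  0.09461908]
stand [ 0.01507389 -0.00941745  0.16822334]
clevis up,y,z 0.04636159471054377 -0.009417446144716235 0.008146050043368921
[0.47822094 0.19510454 0.11328252] [-0.09640415 -0.28624811  0.29458934  0.0613103 ] plunger 0.023022861615265854 0.0013270000834531802 -0.06131173063169609
```

View pics/a.png

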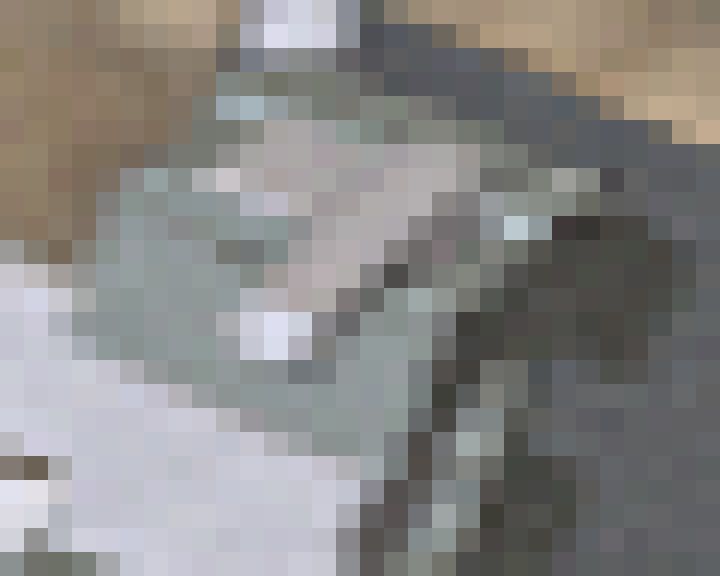

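View pics/b.png

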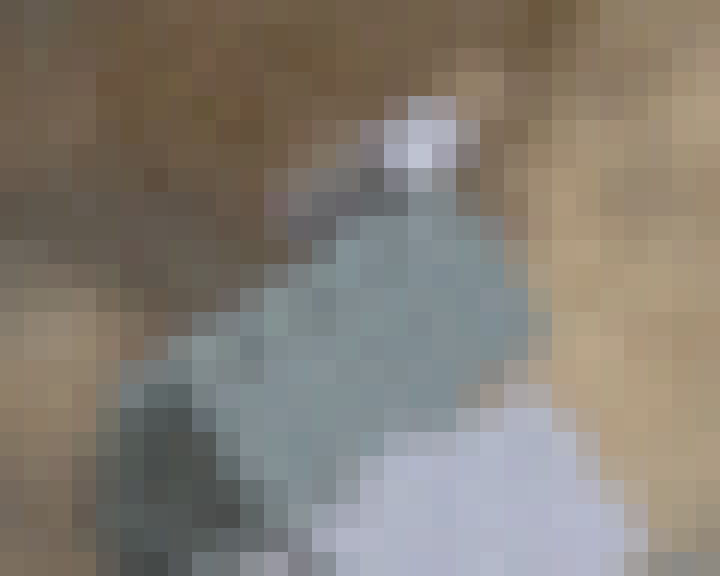

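```bash
cat > e3.py <<'E'
from edge import *
ims={"top":cv2.imread("pics/top0.png"),"scene":cv2.imread("pics/scene0.png")}
t=lambda x,y:uc(x,y,7,265,175); s=lambda x,y:uc(x,y,7,260,150)
for n,uv,z in (("top",t(160,117),.052),("top",t(203,312),.052),("top",t(238,498),.044),("top",t(330,85),.052),("top",t(375,277),.052),("top",t(420,466),.044),
 ("scene",s(100,238),.05),("scene",s(267,267),.048),("scene",s(430,303),.044),("scene",s(142,130),.05),("scene",s(460,190),.044)):
    print(n,back(n,uv,z))
def S(n,dy,thick=.0045):
    h=.052
    return [(n,[.042,.008+dy,h],[-.042,.008+dy,h],0),(n,[.042,-.008+dy,h],[-.042,-.008+dy,h],0),
     (n,[-.044,thick+dy,.044],[-.126,thick+dy,.044],0),(n,[-.044,-thick+dy,.044],[-.126,-thick+dy,.044],0),(n,[-.127,thick+dy,.044],[-.127,-thick+dy,.044],0),(n,[.042,.008+dy,h],[.042,-.008+dy,h],0)]
a=back("top",t(182,214),.052)
p0=[a[0],a[1],np.arctan2(*(back("top",t(160,117),.052)-back("top",t(203,312),.052))[[1,0]])]
print(p0)
T=S("top",0);C=S("scene",0)
for q in(T,C,T+C): edgefit(ims,q,p0,rad=1.8)
E
python3 e3.py
```

```text
top [ 0.56478622 -0.11354919  0.052     ]
top [ 0.47782348 -0.13250628  0.052     ]
top [ 0.39668925 -0.14827486  0.044     ]
top [ 0.57999401 -0.18974072  0.052     ]
top [ 0.49411727 -0.20868894  0.052     ]
top [ 0.41157874 -0.2285122   0.044     ]
scene [ 0.56336941 -0.10309257  0.05      ]
scene [ 0.47973519 -0.12772847  0.048     ]
scene [ 0.39789177 -0.14839258  0.044     ]
scene [ 0.57903796 -0.18211348  0.05      ]
scene [ 0.41396968 -0.22787791  0.044     ]
[np.float64(0.5212649648558436), np.float64(-0.12330858425414135), np.float64(0.21463321626723486)]
[ 0.524  -0.12    0.2362] 13.53 n 83 med|res| 0.45
{np.int64(0): (13, -0.44), np.int64(1): (11, 0.38), np.int64(2): (14, 0.56), np.int64(3): (15, -0.09), np.int64(4): (15, -0.65), np.int64(5): (15, 0.21)}
[ 0.5213 -0.1182  0.2452] 14.05 n 79 med|res| 0.37
{np.int64(0): (13, -0.0), np.int64(1): (11, -0.21), np.int64(2): (15, -0.02), np.int64(3): (14, 0.13), np.int64(4): (15, -0.52), np.int64(5): (11, 0.78)}
[ 0.5239 -0.1188  0.2399] 13.75 n 145 med|res| 0.26
{np.int64(0): (14, -0.15), np.int64(1): (9, 0.66), np.int64(2): (10, 0.19), np.int64(3): (14, 0.15), np.int64(4): (13, -0.73), np.int64(5): (15, -0.03), np.int64(6): (12, -0.13), np.int64(7): (11, -0.34), np.int64(8): (15, -0.07), np.int64(9): (15, 0.01), np.int64(10): (4, -0.15), np.int64(11): (13, 0.33)}
```

Call:
drive_tool:
  plan:
    - [[0.8,-0.98,0,0,0,-0.2],[0.8,-0.98,0,0,0,-0.2],[0.8,-0.98,0,0,0,-0.2],[0.8,-0.98,0,0,0,-0.2],[0.8,-0.98,0,0,0,-0.2],[0.8,-0.98,0,0,0,-0.2],[0.8,-0.98,0,0,0,-0.2],[0.8,-0.98,0,0,0,-0.2]]
  grip: 0.5
  force: 40

```text
time: 1.1
position: [0.3155, 0.4085, 0.4044]
tool_rot: [0.208, 0.978, -0.0, -0.0]
ft_force: [0.7, 0.3, -0.6]
grip_width: 0.0434
```

Call:
drive_tool:
  plan:
    - [[0.8,-0.98,0,0,0,0],[0.8,-0.98,0,0,0,0],[0.8,-0.98,0,0,0,0],[0.8,-0.98,0,0,0,0],[0.8,-0.98,0,0,0,0],[0.8,-0.98,0,0,0,0],[0.8,-0.98,0,0,0,0],[0.8,-0.98,0,0,0,0]]

```text
time: 2.1
position: [0.4755, 0.2125, 0.4044]
tool_rot: [0.208, 0.978, -0.0, -0.0]
ft_force: [0.1, -0.9, 0.4]
grip_width: 0.0433
```

Call:
drive_tool:
  plan:
    - [[0.85,-0.94,0,0,0,0],[0.85,-0.94,0,0,0,0],[0,0,-0.8,0,0,0],[0,0,-0.8,0,0,0]]

```text
time: 2.6
position: [0.5178, 0.1658, 0.3641]
tool_rot: [0.208, 0.978, 0.0, -0.0]
ft_force: [-1.2, 0.4, 0.1]
grip_width: 0.0435
```

Run:
```python
from h import *
print(robot.get_obs()["position"])
look("top","pics/t1.png",150,165,80,80,7); look("scene","pics/s1.png",205,165,95,85,6)
```

```text
[0.51779563 0.16584887 0.36409364]
```

View pics/t1.png

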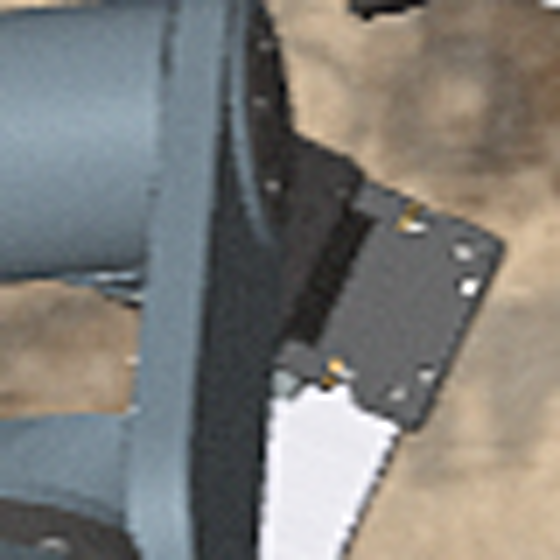

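View pics/s1.png

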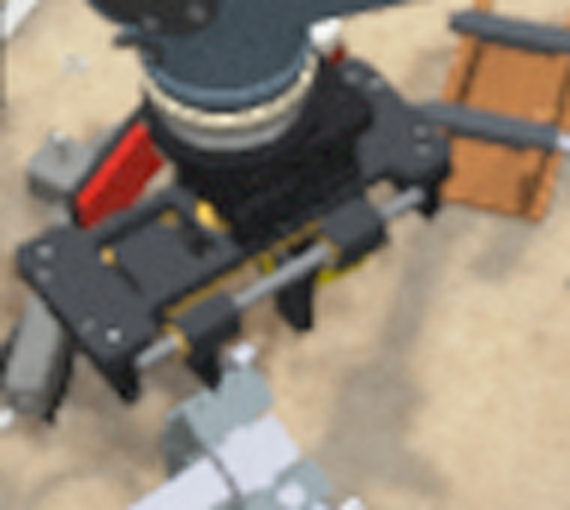

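Run:
```python
from h import *
o=robot.get_obs(); Rm=R.from_quat(o["tool_rot"]).as_matrix()
for y in(-.0217-.015,-.0217,.0217,.0217+.015):
  for x in (-.0095,.0095):
    q=proj("scene",o["position"]+Rm@[x,y,.182])[0]; print(y,x,np.round((q-[205,165]+.5)*6-.5))
```

```text
-0.036699999999999997 -0.0095 [300. 291.]
-0.036699999999999997 0.0095 [323. 316.]
-0.0217 -0.0095 [275. 307.]
-0.0217 0.0095 [298. 332.]
0.0217 -0.0095 [202. 352.]
0.0217 0.0095 [225. 378.]
0.036699999999999997 -0.0095 [176. 368.]
0.036699999999999997 0.0095 [199. 394.]
```

Call:
drive_tool:
  plan:
    - [[0,0,-0.66,0,0,0],[0,0,-0.66,0,0,0],[0,0,0,0,0,0]]

```text
time: 3.08
position: [0.5172, 0.1665, 0.3313]
tool_rot: [0.208, 0.978, -0.0, -0.001]
ft_force: [0.6, 0.6, 0.6]
grip_width: 0.0435
```

Call:
drive_tool:
  plan:
    - [[0,0,0,0,0,0],[0,0,0,0,0,0],[0,0,0,0,0,0]]
  grip: 1
  force: 20

```text
time: 3.45
position: [0.5177, 0.1665, 0.3324]
tool_rot: [0.208, 0.978, 0.0, 0.001]
ft_force: [0.2, -0.4, 0.3]
grip_width: 0.0213
```

Call:
drive_tool:
  plan:
    - [[0,0,0,0,0,0],[0,0,0,0,0,0],[0,0,0,0,0,0]]

```text
time: 3.82
position: [0.5176, 0.1665, 0.332]
tool_rot: [0.208, 0.978, 0.0, 0.0]
ft_force: [-0.7, -0.4, 1.7]
grip_width: 0.0096
```

Call:
drive_tool:
  plan:
    - [[-0.14,-0.31,0,0,0,0],[-0.14,-0.31,0,0,0,0],[-0.14,-0.31,0,0,0,0],[-0.11,-0.25,0,0,0,0],[0,0,0,0,0,0]]

```text
time: 4.45
position: [0.5046, 0.1365, 0.332]
tool_rot: [0.208, 0.978, 0.001, 0.001]
ft_force: [2.4, 3.7, 1.0]
grip_width: 0.0098
```

Call:
drive_tool:
  plan:
    - [[-0.03,-0.07,0,0,0,0],[0,0,0,0,0,0]]

```text
time: 4.7
position: [0.5043, 0.1359, 0.332]
tool_rot: [0.208, 0.978, 0.002, 0.001]
ft_force: [2.7, 8.9, 0.3]
grip_width: 0.0097
```

Call:
drive_tool:
  plan:
    - [[-0.03,-0.07,0,0,0,0],[0,0,0,0,0,0]]

```text
time: 4.95
position: [0.5039, 0.1352, 0.332]
tool_rot: [0.209, 0.978, 0.004, 0.002]
ft_force: [6.0, 13.0, -1.7]
grip_width: 0.0097
```

Call:
drive_tool:
  plan:
    - [[0,0,0,0,0,0],[0,0,0,0,0,0],[0,0,0,0,0,0],[0,0,0.8,0,0,0],[0,0,1,0,0,0],[0,0,1,0,0,0]]
  grip: 0.5

```text
time: 5.7
position: [0.5022, 0.1328, 0.4019]
tool_rot: [0.208, 0.978, -0.001, -0.001]
ft_force: [0.2, -0.2, 0.2]
grip_width: 0.0432
```

Call:
drive_tool:
  plan:
    - [[0.05,-0.92,0,0,0,0.57],[0.05,-0.92,0,0,0,0.57],[0.05,-0.92,0,0,0,0.57],[0.05,-0.92,0,0,0,0.57],[0.05,-0.92,0,0,0,0.57],[0.05,-0.92,0,0,0,0.57],[0.05,-0.92,0,0,0,0.57],[0.05,-0.92,0,0,0,0.57]]

```text
time: 6.7
position: [0.5121, -0.0517, 0.4013]
tool_rot: [-0.03, 1.0, -0.0, -0.001]
ft_force: [0.5, 0.3, -0.1]
grip_width: 0.0439
```

Call:
drive_tool:
  plan:
    - [[0.06,-0.92,0,0,0,0.57],[0.06,-0.92,-0.6,0,0,0.57],[0.06,-0.92,-1,0,0,0.55],[0,0,-1,0,0,0],[0,0,-1,0,0,0],[0,0,0,0,0,0]]

```text
time: 7.45
position: [0.516, -0.1196, 0.3098]
tool_rot: [-0.118, 0.993, 0.001, -0.003]
ft_force: [0.3, 0.2, 0.0]
grip_width: 0.0435
```

Run:
```python
from h import *
o=robot.get_obs();print(o["position"],o["tool_rot"],o["time"])
look("top","pics/t2.png",150,165,180,80,4); look("scene","pics/s2.png",210,110,130,130,5)
```

```text
[ 0.51599472 -0.1196158   0.30984036] [-0.11754527  0.99306208  0.0014889  -0.00293112] 7.45
```

View pics/t2.png

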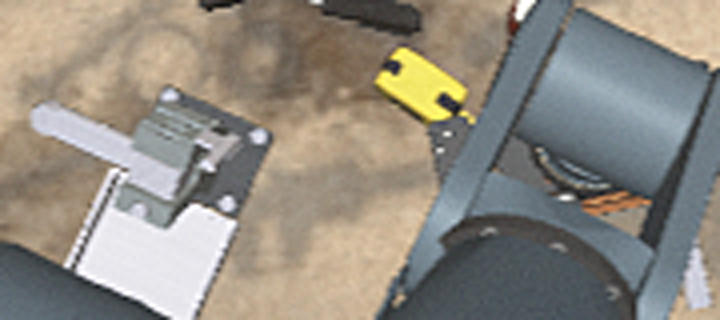

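View pics/s2.png

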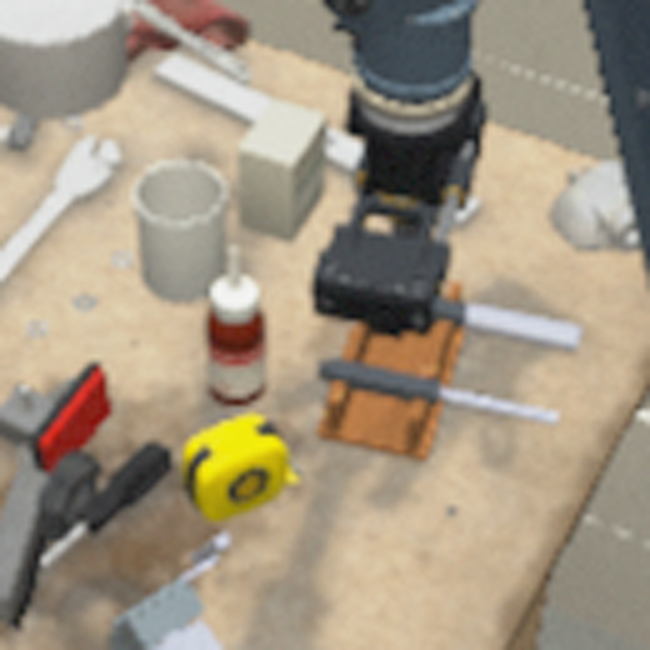

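Call:
drive_tool:
  plan:
    - [[0.04,-0.06,-1,0,0,0],[0,0,-1,0,0,0],[0,0,-1,0,0,0],[0,0,-0.6,0,0,0],[0,0,-0.4,0,0,0],[0,0,0,0,0,0]]

```text
time: 8.3
position: [0.5184, -0.1211, 0.2117]
tool_rot: [-0.118, 0.993, 0.0, -0.0]
ft_force: [0.2, -0.1, -0.8]
grip_width: 0.0436
```

Run:
```python
from h import *
o=robot.get_obs();print(o["position"],o["tool_rot"],o["ft_force"])
look("scene","pics/s3.png",250,140,85,70,8)
```

```text
[ 0.51841425 -0.12109223  0.21170293] [-1.17823176e-01  9.93034585e-01  4.23014164e-05 -9.99091654e-05] [ 0.23268614 -0.11514532 -0.79818188]
```

View pics/s3.png

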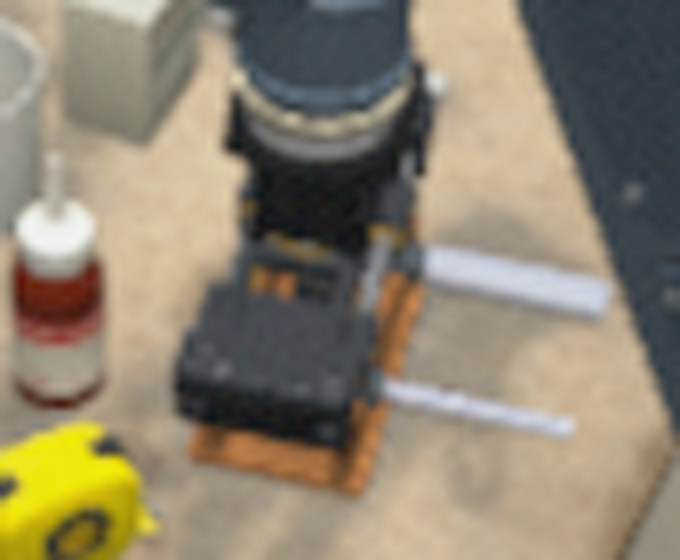

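Call:
drive_tool:
  plan:
    - [[-0.02,0,-0.14,0,0,0],[0,0,0,0,0,0]]

```text
time: 8.6
position: [0.5178, -0.1211, 0.2085]
tool_rot: [-0.118, 0.993, -0.0, 0.0]
ft_force: [0.4, -0.1, 0.4]
grip_width: 0.0433
```

Call:
drive_tool:
  plan:
    - [[0,0,0,0,0,0],[0,0,0,0,0,0],[0,0,0,0,0,0],[0,0,0,0,0,0],[0,0,0,0,0,0],[0,0,0,0,0,0]]
  grip: 1
  force: 50

```text
time: 9.35
position: [0.5179, -0.1211, 0.2083]
tool_rot: [-0.118, 0.993, -0.0, 0.0]
ft_force: [-0.5, 0.0, 0.6]
grip_width: 0.0153
```

Call:
drive_tool:
  plan:
    - [[0,0,0.6,0,0,0],[0,0,1,0,0,0],[0,0,1,0,0,0],[0,0,1,0,0,0],[0,0,1,0,0,0],[0,0,1,0,0,0],[0,0,1,0,0,0],[0,0,0,0,0,0]]

```text
time: 10.35
position: [0.518, -0.121, 0.3754]
tool_rot: [-0.118, 0.993, -0.001, 0.002]
ft_force: [0.4, 0.3, -2.4]
grip_width: 0.015
```

Run:
```python
from h import *
o=robot.get_obs();print(o["position"],o["tool_rot"],o["ft_force"],o["moment"])
look("scene","pics/s4.png",250,100,100,90,6)
look("top","pics/t4.png",270,170,100,90,6)
look("top","pics/t4b.png",155,185,65,45,12)
Rm=R.from_quat(o["tool_rot"]).as_matrix(); print(np.round(Rm,3))
```

```text
[ 0.51799705 -0.12102518  0.37542303] [-0.11784338  0.99302929 -0.0012142   0.00207079] [ 0.35895992  0.31911959 -2.41308204] [-0.02885999 -0.04200154  0.0203296 ]
[[-0.972 -0.234  0.004]
 [-0.234  0.972 -0.002]
 [-0.004 -0.003 -1.   ]]
```

View pics/s4.png

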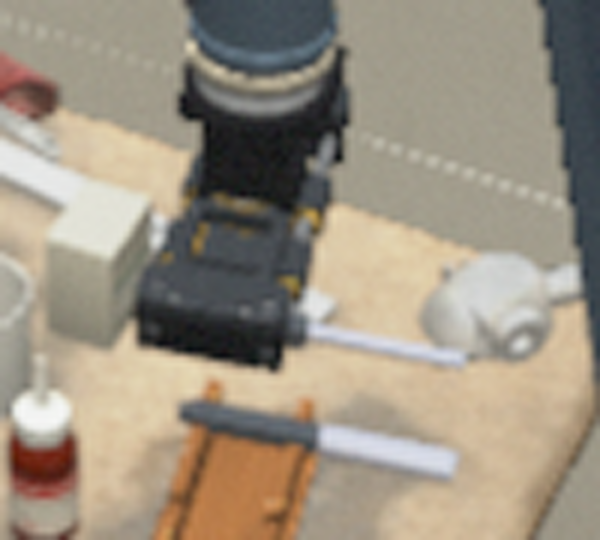

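View pics/t4.png

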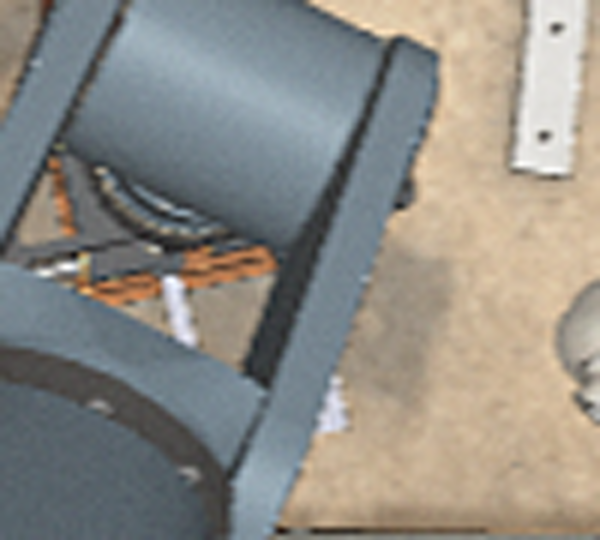

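View pics/t4b.png

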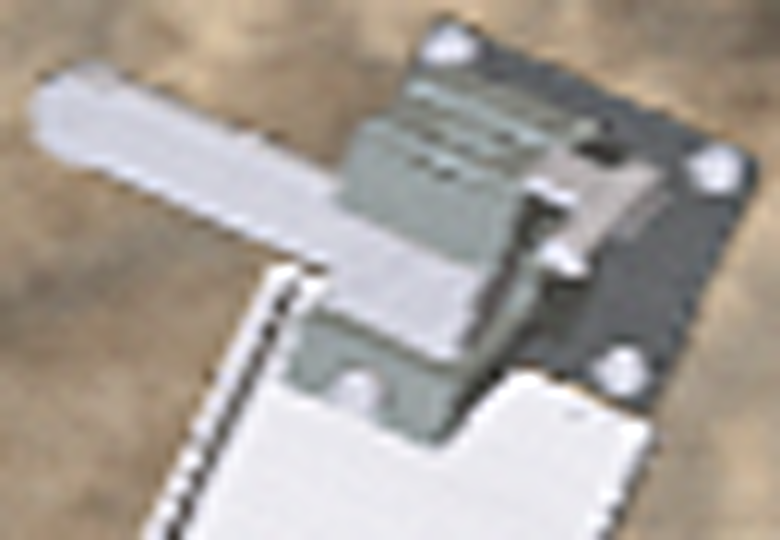

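Run:
```python
from h import *
o=robot.get_obs();Rm=R.from_quat(o["tool_rot"]).as_matrix()
for x in(.038,.119,.123,.127):
  for z in (.160,.164,.168): print(x,z,np.round((proj("scene",o["position"]+Rm@[x,0,z])[0]-[250,100]+.5)*6-.5,1))
```

```text
0.038 0.16 [311.  328.3]
0.038 0.164 [310.4 333.7]
0.038 0.168 [309.9 339. ]
0.119 0.16 [460.4 355.2]
0.119 0.164 [459.5 360.5]
0.119 0.168 [458.5 365.8]
0.123 0.16 [467.9 356.5]
0.123 0.164 [466.9 361.9]
0.123 0.168 [466.  367.2]
0.127 0.16 [475.4 357.9]
0.127 0.164 [474.4 363.2]
0.127 0.168 [473.4 368.5]
```

Call:
drive_tool:
  plan:
    - [[0.32,0.94,0.5,0,0,-0.57],[0.32,0.94,0.5,0,0,-0.57],[0.32,0.94,0,0,0,-0.57],[0.32,0.94,0,0,0,-0.57],[0.32,0.94,0,0,0,-0.57],[0.32,0.94,0,0,0,-0.57],[0.32,0.94,0,0,0,-0.57],[0.32,0.94,0,0,0,-0.57]]

```text
time: 11.5
position: [0.5816, 0.0677, 0.3963]
tool_rot: [0.121, 0.993, -0.0, -0.002]
ft_force: [0.5, -0.1, -2.3]
grip_width: 0.0154
```

Call:
drive_tool:
  plan:
    - [[0.32,0.94,0,0,0,-0.57],[0.32,0.94,0,0,0,-0.57],[0.32,0.94,0,0,0,-0.55],[0,0,0,-0.406,-0.914,0],[0,0,0,-0.406,-0.914,0],[0,0,0,-0.406,-0.914,0],[0,0,0,-0.406,-0.914,0],[0,0,0,-0.406,-0.914,0]]

```text
time: 12.5
position: [0.6051, 0.1374, 0.396]
tool_rot: [0.2, 0.945, -0.055, 0.252]
ft_force: [-0.5, -0.7, -3.2]
grip_width: 0.0158
```

```bash
cat > tgt.py <<'E'
from h import *
YAW=np.radians(-24.)
def frame(org=(.5087,.1807)):
    c,s=np.cos(YAW),np.sin(YAW)
    uh=np.array([c,s,0]);v=np.array([-s,c,0]);z=np.array([0,0,1.])
    u=.8660*uh+.5*z; up=-.5*uh+.8660*z
    M=np.array([*org,.124])+.0312*uh
    return M,u,up,v
M,u,up,v=frame()
Rt=np.c_[-u,v,-up]
def report(d,dv=0,dup=0,L=.123):
    o=robot.get_obs();Rm=R.from_quat(o["tool_rot"]).as_matrix()
    tip=o["position"]+Rm@[L,0,.164]
    e=tip-M; print("t",round(o["time"],2),"pos",np.round(o["position"],4),"tip clevis up,y,z mm",np.round([e@up*1e3,e@v*1e3,e@u*1e3],1),"F up,y,z",np.round([o["ft_force"]@up,o["ft_force"]@v,o["ft_force"]@u],1),"w",round(o["grip_width"],4))
    rv=R.from_matrix(Rt@Rm.T).as_rotvec(); print("rot err units",np.round(np.degrees(rv)/6,3))
    T=M+(d+L)*u+dv*v+dup*up+.164*up
    print("dpos units",np.round((T-o["position"])/.025,3))
E
python3 -c "
from tgt import *
report(.06)"
```

```text
t 12.5 pos [0.6051 0.1374 0.396 ] tip clevis up,y,z mm [34.5 -0.8 77.2] F up,y,z [-2.6 -0.9 -1.7] w 0.0158
rot err units [ 0.011 -0.021 -0.003]
dpos units [ 0.08  -0.019 -1.538]
```

Call:
drive_tool:
  plan:
    - [[0.04,0,-0.75,0.01,-0.02,0],[0.04,0,-0.75,0,0,0],[0,0,0,0,0,0]]

```text
time: 12.88
position: [0.6068, 0.1372, 0.3573]
tool_rot: [0.201, 0.946, -0.054, 0.251]
ft_force: [0.1, 0.1, -3.3]
grip_width: 0.0153
```

Run:
```python
from tgt import *
report(.010)
look("scene","pics/s5.png",205,165,95,85,7)
look("top","pics/t5.png",155,170,85,65,9)
for x in(0,.004,-.004):
  o=robot.get_obs();Rm=R.from_quat(o["tool_rot"]).as_matrix()
  print((proj("scene",o["position"]+Rm@[.123,x,.164])[0]-[205,165]+.5)*7,(proj("top",o["position"]+Rm@[.123,x,.164])[0]-[155,170]+.5)*9)
```

```text
t 12.88 pos [0.6068 0.1372 0.3573] tip clevis up,y,z mm [ 0.6 -0.2 58.7] F up,y,z [-2.9  0.1 -1.6] w 0.0153
rot err units [-0.005 -0.052  0.001]
dpos units [-1.573  0.693 -0.99 ]
[175.93316698 337.35885518] [399.12050225  79.86378601]
[168.21627936 341.92233617] [387.91683284  74.75363948]
[183.62788168 332.80848644] [410.33097758  84.97703682]
```

View pics/s5.png

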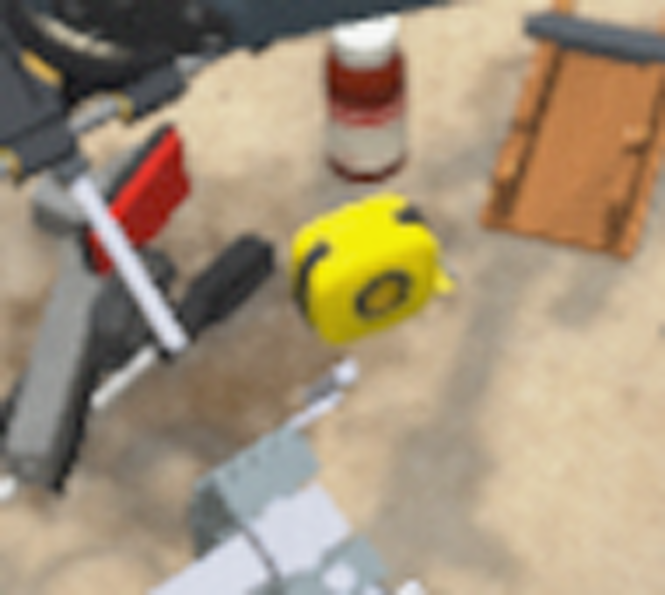

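View pics/t5.png

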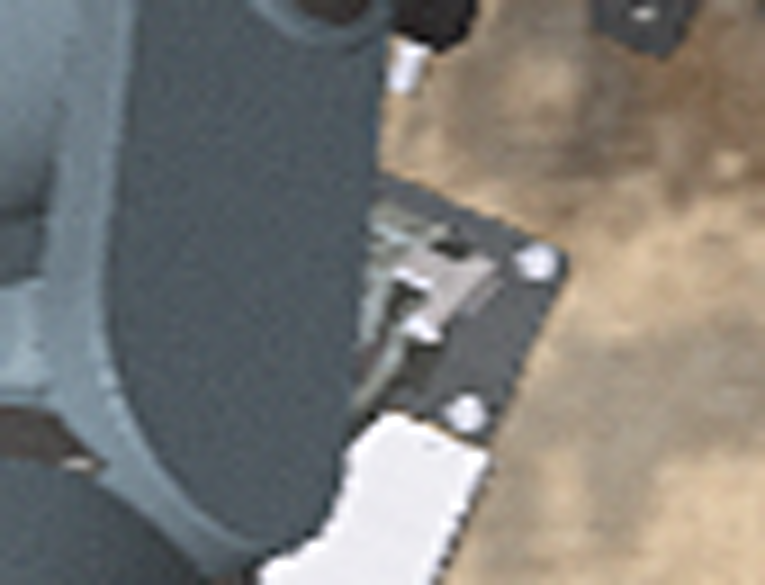

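Call:
drive_tool:
  plan:
    - [[-0.53,0.22,-0.33,0,-0.05,0],[-0.53,0.22,-0.33,0,0,0],[-0.53,0.22,-0.33,0,0,0],[0,0,0,0,0,0]]

```text
time: 13.48
position: [0.5674, 0.1542, 0.336]
tool_rot: [0.2, 0.944, -0.053, 0.256]
ft_force: [0.8, -1.0, -2.9]
grip_width: 0.0155
```

Run:
```python
from tgt import *
report(-.004,-.001)
look("scene","pics/s6.png",215,200,50,45,14)
```

```text
t 13.47 pos [0.5674 0.1542 0.336 ] tip clevis up,y,z mm [ 2.4  0.3 12.6] F up,y,z [-3.1 -0.6 -0.4] w 0.0155
rot err units [-0.008  0.06  -0.013]
dpos units [-0.454  0.172 -0.42 ]
```

View pics/s6.png

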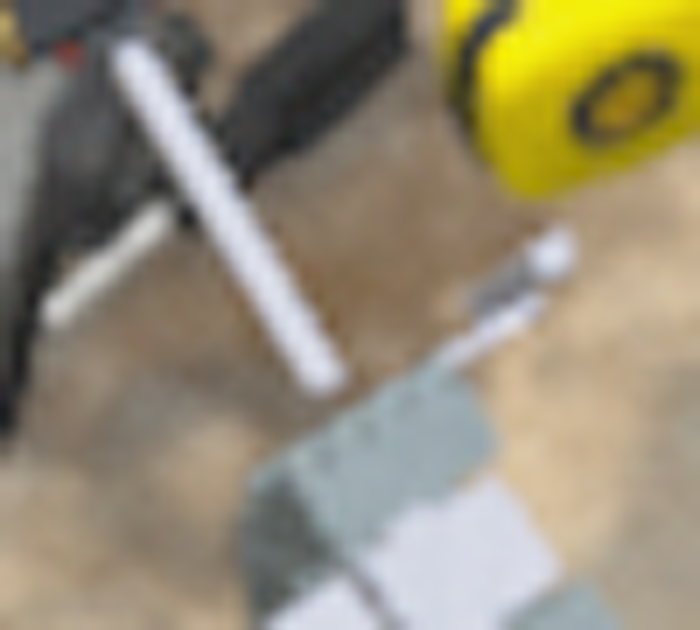

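Run:
```python
from tgt import *
f=lambda X:np.round((proj("scene",X)[0]-[215,200]+.5)*14,0)
o=robot.get_obs();Rm=R.from_quat(o["tool_rot"]).as_matrix()
print("shank",f(o["position"]+Rm@[.038,0,.164]),f(o["position"]+Rm@[.123,0,.164]))
for y in(-.022,0,.022): print(y,f(M+.018*up+y*v), f(M+.018*up+y*v-.026*u))
print(f(M))
print("tab", f(M+.009*u+.05*up-.044*v))
```

```text
shank [123.  36.] [329. 373.]
-0.022 [469. 363.] [533. 467.]
0 [385. 415.] [449. 520.]
0.022 [299. 469.] [364. 574.]
[364. 428.]
tab [571. 248.]
```

Call:
drive_tool:
  plan:
    - [[-0.05,0.02,-0.16,0,0.06,-0.01],[-0.19,0.09,-0.13,0,0,0],[-0.19,0.09,-0.13,0,0,0],[0,0,0,0,0,0]]

```text
time: 14.02
position: [0.5567, 0.1591, 0.325]
tool_rot: [0.201, 0.945, -0.053, 0.253]
ft_force: [-0.3, -0.3, -2.9]
grip_width: 0.0154
```

Run:
```python
from tgt import *
report(-.03)
look("scene","pics/s7.png",215,200,50,45,14)
```

```text
t 14.03 pos [0.5567 0.1591 0.325 ] tip clevis up,y,z mm [-0.6 -0.1 -4.1] F up,y,z [-2.4 -0.4 -1.6] w 0.0154
rot err units [-0.008 -0.004  0.001]
dpos units [-0.833  0.38  -0.498]
```

View pics/s7.png

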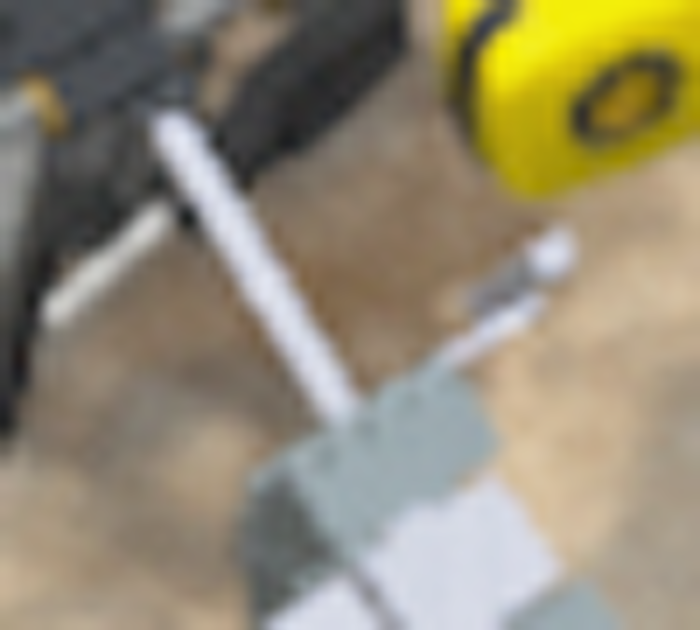

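Call:
drive_tool:
  plan:
    - [[-0.095,0.042,-0.06,0,0,0],[-0.095,0.042,-0.06,0,0,0],[0,0,0,0,0,0]]

```text
time: 14.45
position: [0.5536, 0.1611, 0.3234]
tool_rot: [0.201, 0.944, -0.053, 0.255]
ft_force: [4.0, -1.5, 0.9]
grip_width: 0.0157
```

```bash
python3 -c "
from tgt import *
report(-.03)"
```

```text
t 14.45 pos [0.5536 0.1611 0.3234] tip clevis up,y,z mm [-0.7  1.  -7.2] F up,y,z [-1.4  0.2  4.1] w 0.0157
rot err units [-0.014  0.045 -0.003]
dpos units [-0.71   0.302 -0.437]
```

Call:
drive_tool:
  plan:
    - [[-0.095,0.042,-0.06,0,0,0],[-0.095,0.042,-0.06,0,0,0],[-0.095,0.042,-0.06,0,0,0],[-0.095,0.042,-0.06,0,0,0]]
  force: 60

```text
time: 14.95
position: [0.5471, 0.1649, 0.3198]
tool_rot: [0.2, 0.943, -0.052, 0.26]
ft_force: [11.0, -6.4, 6.8]
grip_width: 0.0152
```

```bash
python3 -c "
from tgt import *
report(-.03)
look('scene','pics/s8.png',215,200,70,55,10)"
```

```text
t 14.95 pos [0.5471 0.1649 0.3198] tip clevis up,y,z mm [ -1.    2.4 -14.2] F up,y,z [-0.4 -1.4 14.4] w 0.0152
rot err units [-0.009  0.13  -0.027]
dpos units [-0.449  0.147 -0.292]
```

View pics/s8.png

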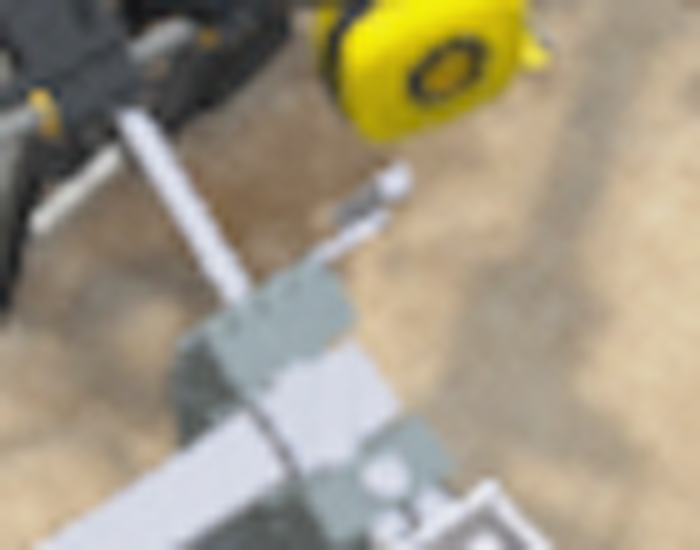

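Call:
drive_tool:
  plan:
    - [[-0.13,0.015,-0.075,0,0.06,-0.01],[-0.11,0.04,-0.07,0,0.06,-0.01],[-0.1,0.042,-0.07,0,0,0],[-0.1,0.042,-0.07,0,0,0]]

```text
time: 15.5
position: [0.5368, 0.1685, 0.313]
tool_rot: [0.201, 0.945, -0.052, 0.254]
ft_force: [11.8, -4.6, 3.3]
grip_width: 0.0153
```

```bash
python3 -c "
from tgt import *
report(-.05)"
```

```text
t 15.5 pos [0.5368 0.1685 0.313 ] tip clevis up,y,z mm [ -0.3   1.  -28.7] F up,y,z [-3.5  0.6 12.6] w 0.0153
rot err units [-0.023  0.028 -0.002]
dpos units [-0.672  0.284 -0.418]
```

Call:
drive_tool:
  plan:
    - [[-0.13,0.05,-0.08,0,0.02,0],[-0.13,0.055,-0.08,0,0,0],[-0.13,0.055,-0.08,0,0,0],[-0.13,0.057,-0.08,0,0,0],[-0.13,0.057,-0.08,0,0,0]]

```text
time: 16.12
position: [0.5207, 0.1754, 0.3028]
tool_rot: [0.201, 0.945, -0.053, 0.253]
ft_force: [11.7, -5.3, 4.0]
grip_width: 0.0153
```

```bash
python3 -c "
from tgt import *
report(-.07)
look('scene','pics/s9.png',215,200,70,55,10)"
```

```text
t 16.12 pos [0.5207 0.1754 0.3028] tip clevis up,y,z mm [ -0.    0.5 -49.4] F up,y,z [-3.  -0.1 13.1] w 0.0153
rot err units [-0.021  0.001 -0.   ]
dpos units [-0.659  0.291 -0.411]
```

View pics/s9.png

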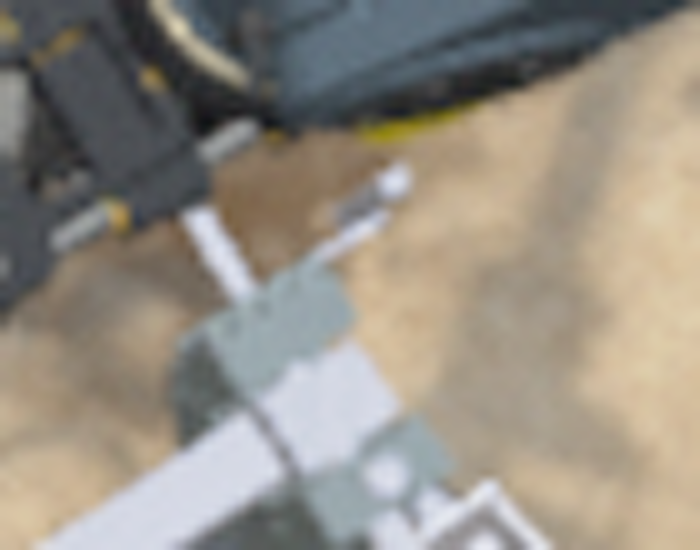

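Call:
drive_tool:
  plan:
    - [[-0.12,0.05,-0.075,0,0,0],[-0.12,0.053,-0.075,0,0,0],[-0.12,0.053,-0.075,0,0,0],[-0.12,0.053,-0.075,0,0,0]]

```text
time: 16.68
position: [0.504, 0.1807, 0.292]
tool_rot: [0.202, 0.946, -0.055, 0.247]
ft_force: [2.4, -0.1, -2.7]
grip_width: 0.0153
```

```bash
python3 -c "
from tgt import *
report(-.07)
look('scene','pics/s10.png',215,200,80,65,9)"
```

```text
t 16.68 pos [0.504  0.1807 0.292 ] tip clevis up,y,z mm [  0.7  -2.5 -71.7] F up,y,z [-3.5  0.9  0.6] w 0.0153
rot err units [-0.017 -0.121  0.031]
dpos units [0.007 0.079 0.022]
```

View pics/s10.png

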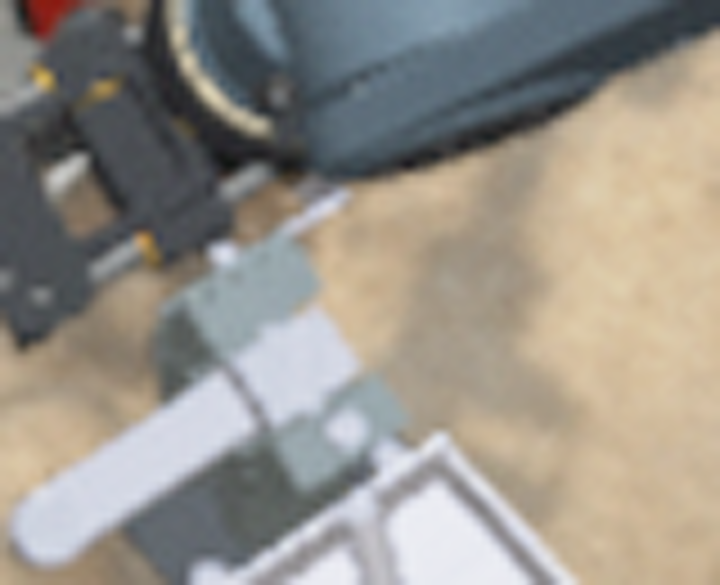

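```bash
python3 -c "
from tgt import *
report(-.06)
look('scene','pics/s11.png',225,235,70,65,9)"
```

```text
t 16.73 pos [0.5033 0.1811 0.2914] tip clevis up,y,z mm [  0.9  -2.6 -73. ] F up,y,z [-3.4  2.4 -0.9] w 0.0154
rot err units [-0.02  -0.134  0.025]
dpos units [ 0.355 -0.075  0.243]
```

View pics/s11.png

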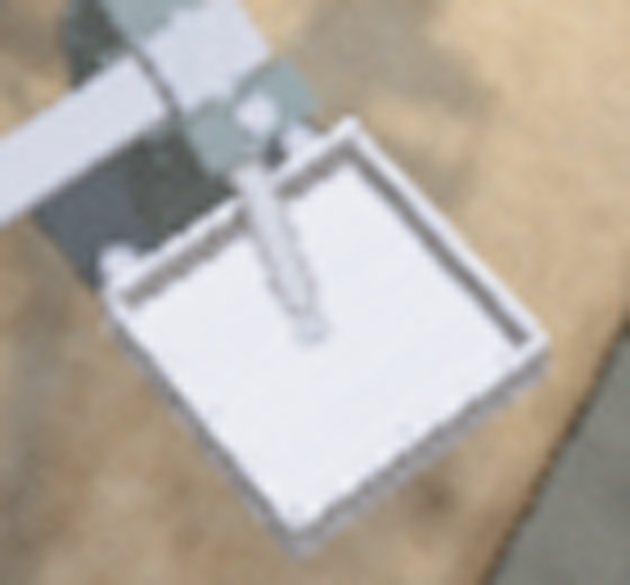

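Call:
drive_tool:
  plan:
    - [[0.25,-0.05,0.14,0,-0.06,0.02],[0.3,-0.12,0.18,0,0,0],[0.4,-0.178,0.253,0,0,0],[0.4,-0.178,0.253,0,0,0]]

```text
time: 17.27
position: [0.5373, 0.1673, 0.3123]
tool_rot: [0.201, 0.946, -0.055, 0.248]
ft_force: [0.0, -0.8, -2.8]
grip_width: 0.0155
```

```bash
python3 -c "
from tgt import *
report(.03)
look('scene','pics/s12.png',215,205,80,90,6)"
```

```text
t 17.27 pos [0.5373 0.1673 0.3123] tip clevis up,y,z mm [  0.   -1.3 -30. ] F up,y,z [-2.6 -0.7 -1.1] w 0.0155
rot err units [-0.002 -0.094  0.008]
dpos units [ 1.842 -0.795  1.209]
```

View pics/s12.png

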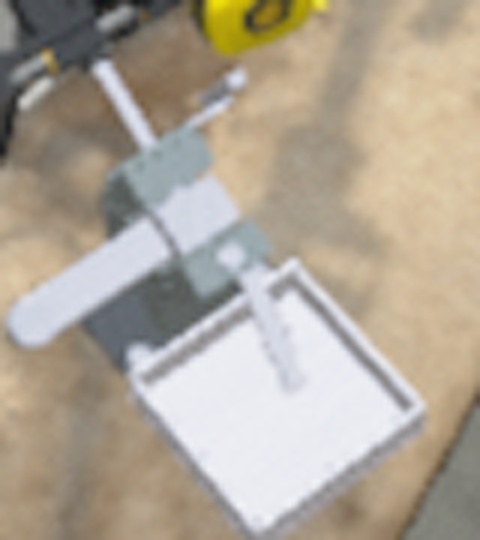

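Call:
drive_tool:
  plan:
    - [[0.46,-0.2,0.3,0,-0.04,0],[0.46,-0.2,0.3,0,-0.04,0],[0.46,-0.2,0.3,0,0,0],[0.46,-0.2,0.3,0,0,0]]

```text
time: 17.82
position: [0.5831, 0.1474, 0.3421]
tool_rot: [0.201, 0.945, -0.054, 0.252]
ft_force: [0.5, 0.4, -2.9]
grip_width: 0.0152
```

```bash
python3 -c "
from tgt import *
report(.03)
look('scene','pics/s13.png',225,230,70,70,10)
look('top','pics/t13.png',155,185,70,70,10)
im=0"
```

```text
t 17.82 pos [0.5831 0.1474 0.3421] tip clevis up,y,z mm [-0.  -0.2 29.3] F up,y,z [-2.6  0.6 -1.2] w 0.0152
rot err units [-0.005 -0.018  0.009]
dpos units [0.01  0.002 0.016]
```

View pics/s13.png

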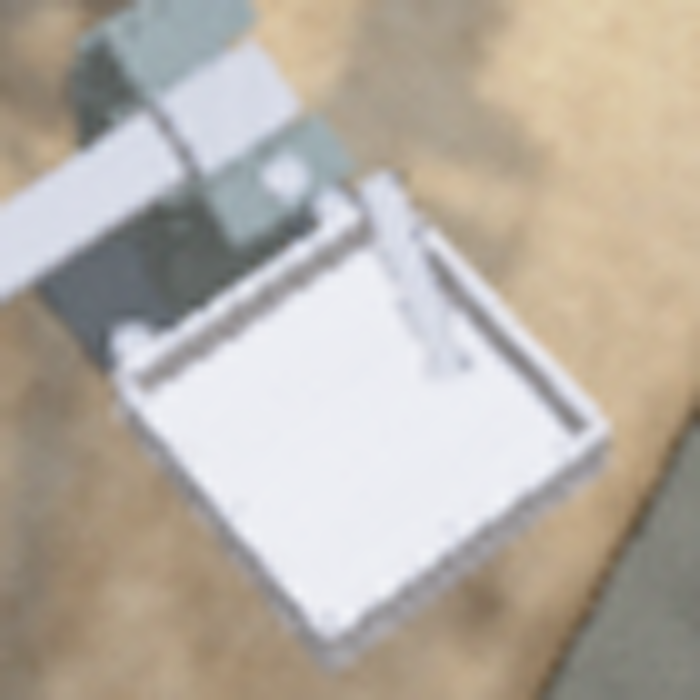

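View pics/t13.png

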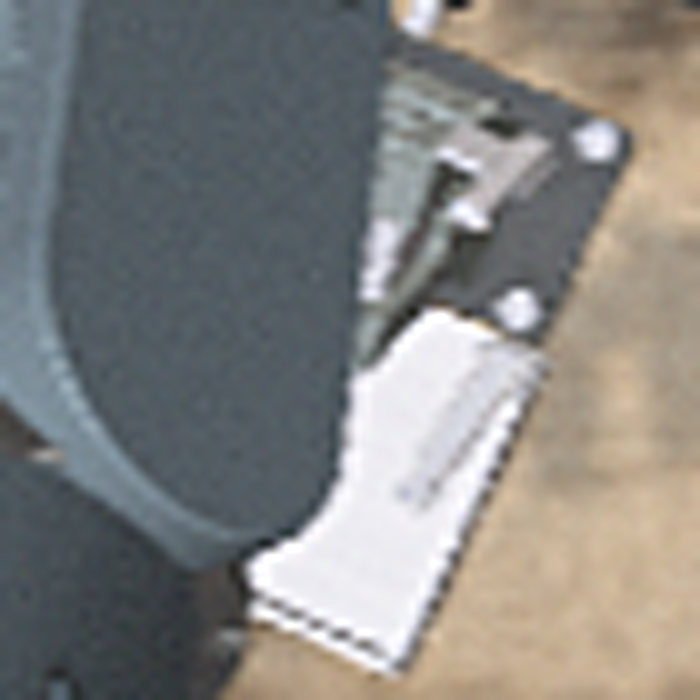

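Call:
drive_tool:
  plan:
    - [[0.48,-0.21,0.75,0,0,0],[0.48,-0.21,0.75,0,0,0],[0,0,0.75,0,0,0],[0,0,0,0.406,0.914,0],[0,0,0,0.406,0.914,0],[0,0,0,0.406,0.914,0],[0,0,0,0.406,0.914,0],[0,0,0,0.406,0.914,0]]

```text
time: 18.92
position: [0.6065, 0.1374, 0.3979]
tool_rot: [0.208, 0.978, -0.0, -0.003]
ft_force: [0.9, -0.8, -2.5]
grip_width: 0.0154
```

Call:
drive_tool:
  plan:
    - [[-0.32,-0.94,0,0,0,0.57],[-0.32,-0.94,0,0,0,0.57],[-0.32,-0.94,0,0,0,0.57],[-0.32,-0.94,0,0,0,0.57],[-0.32,-0.94,0,0,0,0.57],[-0.32,-0.94,0,0,0,0.57],[-0.32,-0.94,0,0,0,0.57],[-0.32,-0.94,0,0,0,0.57]]

```text
time: 19.92
position: [0.5424, -0.0511, 0.3981]
tool_rot: [-0.03, 1.0, 0.0, -0.001]
ft_force: [-0.2, -0.2, -2.8]
grip_width: 0.0155
```

Call:
drive_tool:
  plan:
    - [[-0.32,-0.94,0,0,0,0.57],[-0.32,-0.94,0,0,0,0.57],[-0.32,-0.94,0,0,0,0.55],[0,0,0,0,0,0]]

```text
time: 20.42
position: [0.5186, -0.1221, 0.3982]
tool_rot: [-0.116, 0.993, 0.001, -0.001]
ft_force: [0.0, -0.5, -2.6]
grip_width: 0.0153
```

```bash
cat > ret.py <<'E'
from h import *
Rr=R.from_quat([-0.1178,0.9930,0,0])
def rep(P=(.5179,-.1211,.2083)):
    o=robot.get_obs();print(round(o["time"],2),np.round(o["position"],4),"dpos u",np.round((np.array(P)-o["position"])/.025,3),"rot u",np.round(np.degrees((Rr*R.from_quat(o["tool_rot"]).inv()).as_rotvec())/6,3),np.round(o["ft_force"],1),round(o["grip_width"],4))
E
python3 -c "
from ret import *
rep()
look('scene','pics/s14.png',250,100,100,90,6)
look('top','pics/t14.png',150,165,80,85,7)"
```

```text
20.43 [ 0.5186 -0.1221  0.3982] dpos u [-0.027  0.041 -7.596] rot u [-0.008 -0.015  0.041] [ 0.  -0.5 -2.6] 0.0153
```

View pics/s14.png

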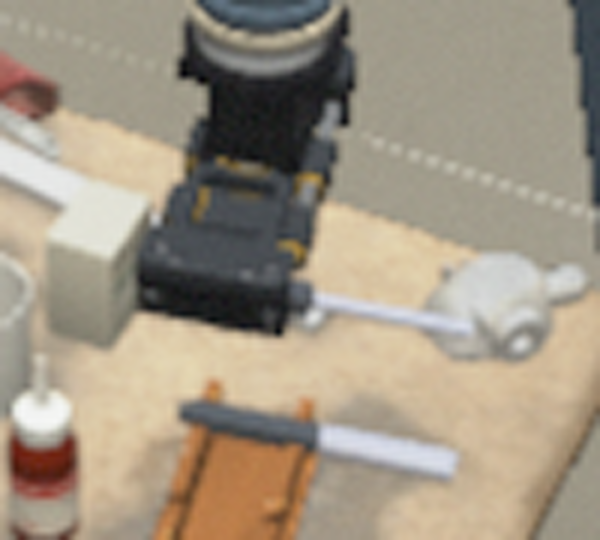

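View pics/t14.png

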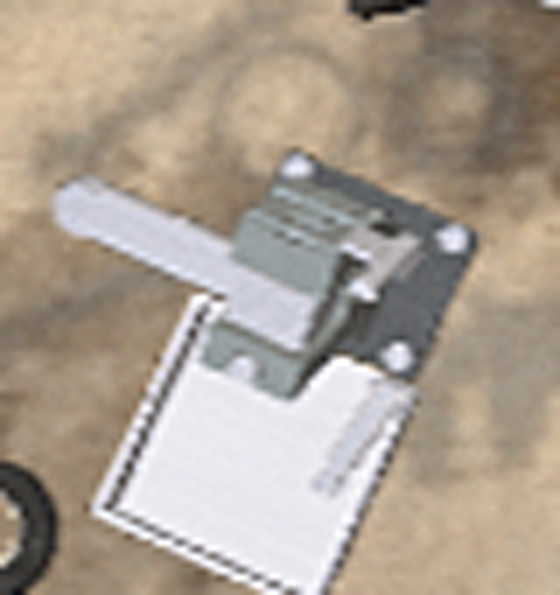

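Run:
```python
from h import *
o=robot.get_obs();Rm=R.from_quat(o["tool_rot"]).as_matrix()
for x in(.038,.06,.1,.119,.123,.127): print(x,np.round((proj("scene",o["position"]+Rm@[x,0,.164])[0]-[250,100]+.5)*6-.5,1))
look("scene","pics/s15.png",290,140,50,25,15)
```

```text
0.038 [310.6 297.5]
0.06 [351.3 304.9]
0.1 [426.2 318.3]
0.119 [462.  324.8]
0.123 [469.6 326.2]
0.127 [477.2 327.5]
```

View pics/s15.png

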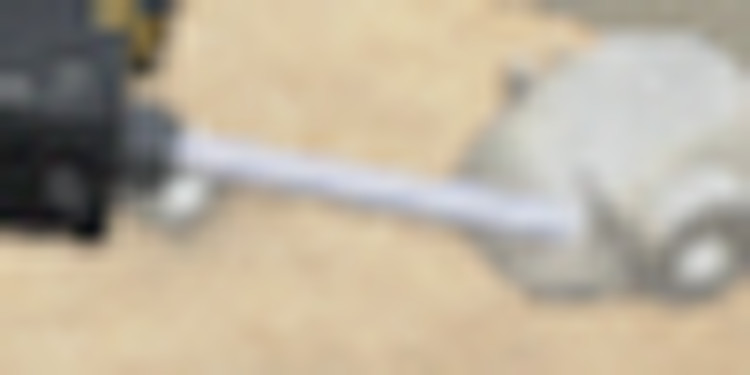

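Call:
drive_tool:
  plan:
    - [[-0.03,0.04,-1,0,-0.01,0.04],[0,0,-1,0,0,0],[0,0,-1,0,0,0],[0,0,-1,0,0,0],[0,0,-1,0,0,0],[0,0,-1,0,0,0],[0,0,-0.6,0,0,0],[0,0,0,0,0,0]]

```text
time: 21.58
position: [0.5187, -0.1197, 0.2329]
tool_rot: [-0.119, 0.993, 0.001, -0.0]
ft_force: [0.4, 0.2, -2.3]
grip_width: 0.0154
```

```bash
python3 -c "
from ret import *
rep()
look('scene','pics/s16.png',250,140,85,70,8)"
```

```text
21.57 [ 0.5187 -0.1197  0.2329] dpos u [-0.033 -0.056 -0.983] rot u [-0.017 -0.007 -0.031] [ 0.4  0.2 -2.3] 0.0154
```

View pics/s16.png

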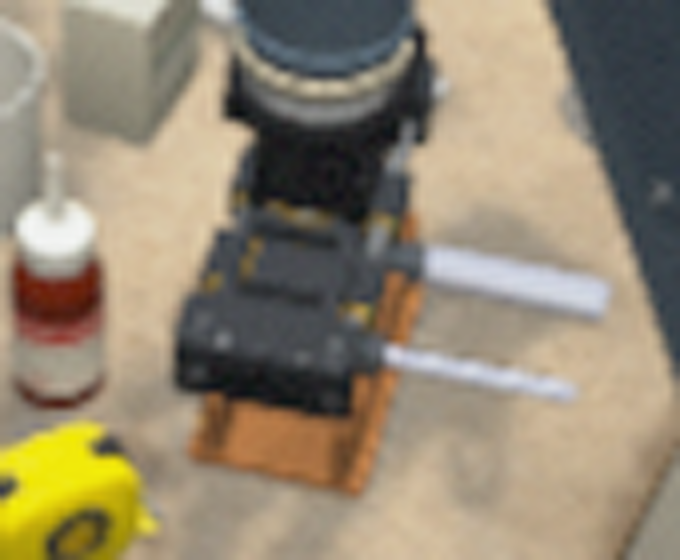

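Call:
drive_tool:
  plan:
    - [[-0.03,-0.05,-0.4,0,0,-0.03],[0,0,-0.35,0,0,0],[0,0,-0.15,0,0,0],[0,0,0,0,0,0]]

```text
time: 22.12
position: [0.518, -0.1216, 0.2109]
tool_rot: [-0.117, 0.993, 0.0, 0.0]
ft_force: [0.1, 0.0, -1.6]
grip_width: 0.0154
```

```bash
python3 -c "
from ret import *
rep()"
```

```text
22.12 [ 0.518  -0.1216  0.2109] dpos u [-0.002  0.022 -0.106] rot u [-0.01   0.007  0.007] [ 0.1  0.  -1.6] 0.0154
```

Call:
drive_tool:
  plan:
    - [[0,0,-0.07,0,0,0],[0,0,-0.03,0,0,0],[0,0,0,0,0,0]]

```text
time: 22.5
position: [0.5181, -0.1216, 0.2088]
tool_rot: [-0.118, 0.993, 0.0, 0.001]
ft_force: [0.7, 0.8, -2.5]
grip_width: 0.0153
```

Call:
drive_tool:
  plan:
    - [[0,0,-0.04,0,0,0],[0,0,0,0,0,0]]

```text
time: 22.75
position: [0.5182, -0.1216, 0.2083]
tool_rot: [-0.118, 0.993, 0.0, 0.001]
ft_force: [-0.3, 0.4, 2.7]
grip_width: 0.0155
```

Contact on the notch floor (vertical force went from −2.5 to +2.7 N). Releasing.

Call:
drive_tool:
  plan:
    - [[0,0,0,0,0,0],[0,0,0,0,0,0],[0,0,0,0,0,0],[0,0,0,0,0,0],[0,0,0,0,0,0]]
  grip: 0.5

```text
time: 23.38
position: [0.5181, -0.1216, 0.2077]
tool_rot: [-0.118, 0.993, 0.0, 0.001]
ft_force: [0.3, -0.4, 0.0]
grip_width: 0.0428
```

Call:
drive_tool:
  plan:
    - [[0,0,0.5,0,0,0],[0,0,1,0,0,0],[0,0,1,0,0,0],[0,0,1,0,0,0],[0,0,1,0,0,0],[0,0,1,0,0,0],[0,0,1,0,0,0],[0,0,1,0,0,0]]

```text
time: 24.38
position: [0.5177, -0.1214, 0.397]
tool_rot: [-0.118, 0.993, 0.0, 0.001]
ft_force: [0.4, 0.4, -0.0]
grip_width: 0.0437
```

Call:
drive_tool:
  plan:
    - [[0,1,0,0,0,0],[0,1,0,0,0,0],[0,1,0,0,0,0],[0,1,0,0,0,0],[0,1,0,0,0,0],[0,1,0,0,0,0],[0,1,0,0,0,0],[0,0,0,0,0,0]]

```text
time: 25.38
position: [0.5175, 0.0547, 0.396]
tool_rot: [-0.119, 0.993, 0.0, 0.001]
ft_force: [-0.3, -0.1, -0.9]
grip_width: 0.0436
```

```bash
python3 -c "
from ret import *
rep()
look('scene','pics/s17.png',200,130,140,165,4)
look('top','pics/t17.png',150,150,230,110,3)
look('top','pics/t17b.png',265,175,80,80,7)
look('scene','pics/s17b.png',260,150,80,60,8)"
```

```text
25.38 [0.5175 0.0547 0.396 ] dpos u [ 0.015 -7.031 -7.508] rot u [-0.007  0.018 -0.02 ] [-0.3 -0.1 -0.9] 0.0436
```

View pics/s17.png

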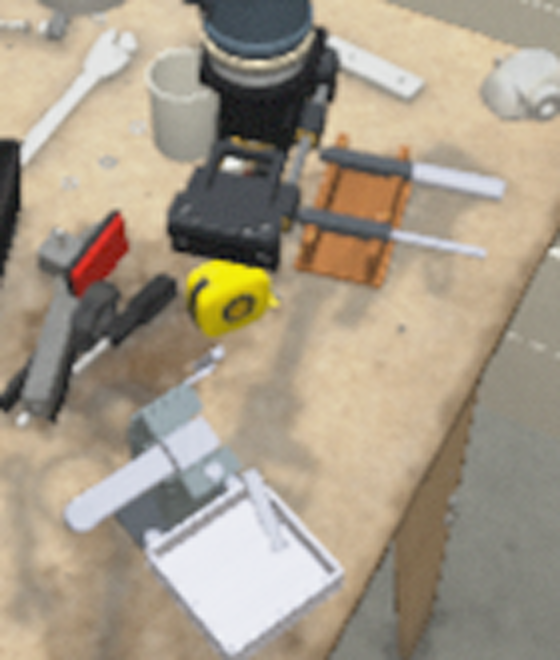

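View pics/t17b.png

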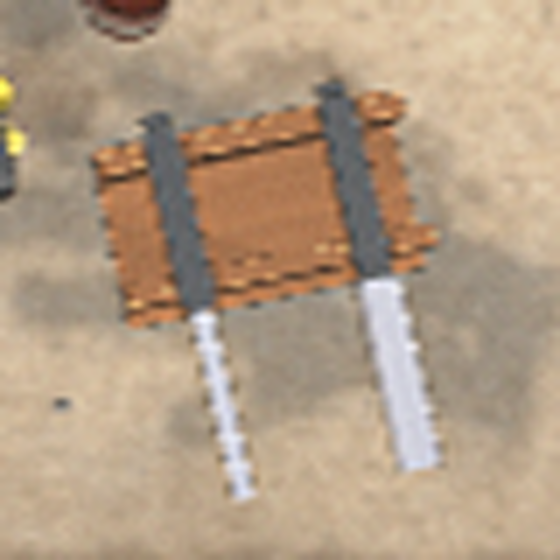

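View pics/s17b.png

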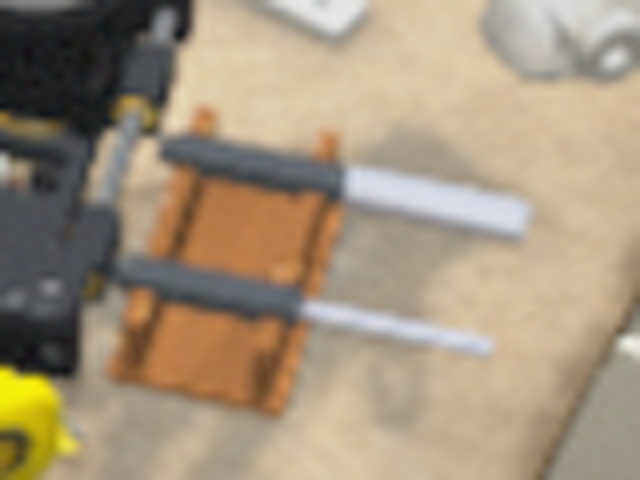

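```bash
python3 -c "
from ret import *
look('scene','pics/s18.png',235,235,55,55,12)
look('top','pics/t18.png',170,195,50,60,12)"
```

```text
(no output)
```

View pics/s18.png

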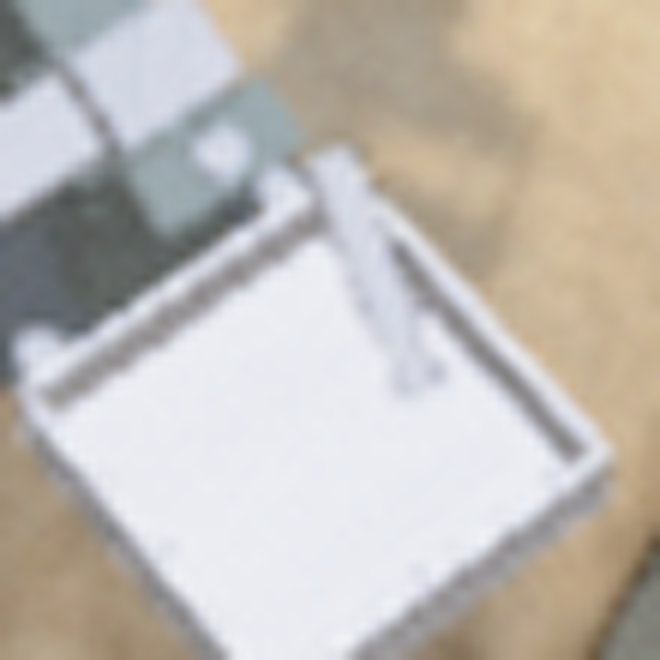

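View pics/t18.png

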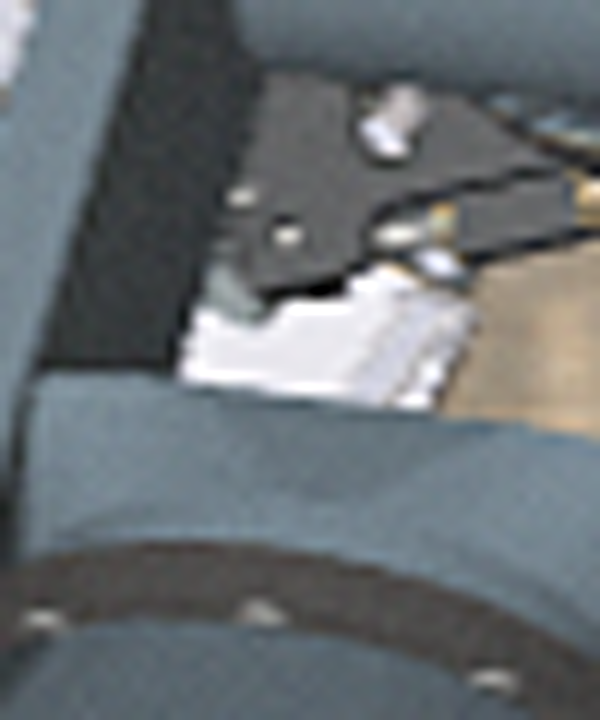

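Run:
```python
from tgt import *
for a,b in (((328,480),(415,375)),((388,388),(340,170))):
    X,e=tri(uc(*a,7,150,165),uc(*b,12,235,235)); d=X-np.array([.5087,.1807,0]);uh=np.array([np.cos(YAW),np.sin(YAW),0])
    print(X,np.round(e,1),"stand",d@uh,d@v,X[2])
```

```text
[0.43305867 0.17653617 0.00770187] [-0.1 -0.3  0.3  0.1] stand -0.06740821414644028 -0.034569952915513506 0.007701874724650725
[0.47317687 0.14565138 0.0343365 ] [-0. -0.  0.  0.] stand -0.01819643565306148 -0.04646706195333903 0.034336504353310336
```

```bash
python3 -c "
from rig import robot
print(robot.hand_in()); o=robot.get_obs(); print(o['time'],o['ft_force'])"
```

```text
the job is handed in; nothing more can be done
None
the job is handed in; nothing more can be done
```

The job is handed in after about 25.5 s: the pin is out of the bore and in the catch tray, and the thin punch is back on the rest. One thing is not ideal: the pin leans in the tray instead of lying flat.

- **Keeper:** I slid the plate about 34 mm along the clevis' -y until it hit its stop at about 14 N. The last pictures show it still open.
- **Drive:** The punch went into the bore from the far, upper side. The pin resisted with about 13–14 N, and the force fell to almost nothing with the tip about 70 mm deep, where the pin dropped.
- **Punch:** I laid it back level in its own notches and felt it touch down before letting go. Before and after pictures of the rest look the same, and the thick drift has not moved.
- **Bystanders:** The ones in view look unmoved. The glue bottle was hidden behind the gripper in the last scene view, and I ran no measured comparison.
- **Pin:** Its lower end is on the tray floor and its upper end rests on the rim, about 34 mm up. Its middle is inside the tray at about 21 mm, below the 28 mm walls. I left it because reaching for it would have brought the gripper close to the lugs and the open keeper.
- **Measurements:** The two cameras disagreed by up to about 3 mm sideways near the joint. I used values between them, and the punch went in without catching.

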